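# Unload hot slide trays from the hotplate

### The job

The slide trays on the hotplate are dry: first turn the hotplate off (push its dial in, turn it counter-clockwise all the way to the off mark and let it spring back out), then move every tray to the cooling block with the lifter, sliding the blade in under the tray. The trays are hot and their slides are glass, so never touch a tray with the gripper, set each one down gently, flat on the block and beside the others, tip none over, and leave the other things on the bench alone. Finish by laying the lifter back flat along its grey tile.

Things in the scene. Friction and masses are not known exactly. Their poses are not given: they have to be found in the camera images.
- hotplate: bench hotplate, white, at the robot's left. Origin: on the bench under the middle of the heated plate; x away from its front (robot) side, z up. Dark flat plate 220 (x) x 340 mm (y), top 95 mm above the origin; rim 6 mm high, 4 wide along the back (+x) and both sides, none at the front. A console with the dial lies before the front: x -225 to -110 mm, 240 mm wide, 40 mm high.
- dial_grip (a point): middle of the finger bar of the black dial, on the dial's vertical axis, 29.5 mm above the console when released, 58 mm before the plate's front face. The bar is 50 mm long, 14 wide, 27 high (13.5 above and below this point), on a round flange 54 mm across. The frame turns with the dial: x along the bar to the pointer end, z up.
- dial (a joint): dial angle, rad, growing clockwise seen from above: off at 0 (pointer to the back, hotplate +x), low at 0.6, high at 1.2 (where it starts). A hidden pin locks it at each of these (some 0.05 rad of play) unless it is held pushed in by 7 mm or more; released at a mark it springs back out.
- dial_push (a joint): how far the dial is pushed in (down), m: 0 released, 0.008 fully in, against a spring of 3 N at the start and 8 N fully in.
- cooler: finned aluminium cooling block, at the robot's right. Origin: on the bench under its middle; x points away from its front side (the robot's side), z up. Its flat top is 220 (x) x 400 mm (y), 45 mm above the origin, with a rim 6 mm high and 4 mm wide along the back and both sides, none at the front. All the trays fit on it side by side.
- rest: grey stoneware tile for the lifter, fixed on the bench between hotplate and block, 270 (x) x 90 (y) x 6 mm. Origin: centre of its underside.
- lifter_grip (a point): steel lifter (spatula), 0.2 kg: grip point in its black handle, 60 mm above its flat underside; x to the blade tip, z up. Handle 100 mm long (x -65 to 35), 18 wide, 24 high. A neck slopes down to the flat blade: x 60 to 163 mm, 58 wide, 2.5 thick. A rear leg ends in a foot (x -74, 30 wide) level with the blade, so it stands level. Starts lying along the tile, blade away from the robot.
- tray0_mid (a point): middle, half-way up (6.5 mm above its feet), of an aluminium slide tray with three glass slides, 104 (x) x 88 (y) x 13 mm, 0.12 kg. A 3 mm sheet with both long sides (along x) turned down as feet 10 mm high, 4 wide: a tunnel along x, 80 wide, 10 high, open at both ends. On the hotplate, about 108 mm apart, x near the hotplate's x. Two or three; an absent one reads None.
- tray1_mid (a point): middle, half-way up (6.5 mm above its feet), of an aluminium slide tray with three glass slides, 104 (x) x 88 (y) x 13 mm, 0.12 kg. A 3 mm sheet with both long sides (along x) turned down as feet 10 mm high, 4 wide: a tunnel along x, 80 wide, 10 high, open at both ends. On the hotplate, about 108 mm apart, x near the hotplate's x. Two or three; an absent one reads None.
- tray2_mid (a point): middle, half-way up (6.5 mm above its feet), of an aluminium slide tray with three glass slides, 104 (x) x 88 (y) x 13 mm, 0.12 kg. A 3 mm sheet with both long sides (along x) turned down as feet 10 mm high, 4 wide: a tunnel along x, 80 wide, 10 high, open at both ends. On the hotplate, about 108 mm apart, x near the hotplate's x. Two or three; an absent one reads None.
- wash_bottle: white plastic bottle, 62 mm across and 150 tall, beyond the tile; leave it alone
- jar: small clear jar with a red lid, 52 mm across and 70 tall, beyond the tile; leave it alone
- petri: closed Petri dish, 90 mm across and 13 tall, lying before the cooling block; leave it alone
- forceps: steel forceps, 120 mm long and 8 tall, near the tile; leave it alone
- cap: white screw cap, 42 mm across and 16 tall; leave it alone
- timer: white bench timer, 60 x 70 x 18 mm; leave it alone
Things that resemble listed ones, but are neither listed nor needed, are in the scene too. Leave any blue or green look-alike of the part that bears tray0_mid alone.

How it is judged:
By the outcome, as a careful person would: the job done as asked, in the order asked, and still so for the second after the job is handed in, with the robot touching nothing.
Of tray0, tray1, tray2 only 2 to 3 are there at a start; the rules pass over those that are not, and their reading is None.
At some moment in a run one of tray0, tray1, tray2, lifter may be knocked a few centimetres aside while the robot is not near it.
It also fails if it takes over 210 s, if anything falls off the work surface, if the arm or the gripper's body presses on something with over 40 N, if the wrist force passes 120 N, or if a joint passes its speed limit or range.

### The arm

A 6-joint arm with a two-finger parallel gripper is mounted at the origin on the work surface. World frame = base frame: x ahead of the robot, y to its left, z up, the work surface at z = 0. Lengths are in mm, angles in rad, forces in N, time in s.
With the tool pointing down it reaches from about 275 to 750 mm from the base axis. Payload 10.2 kg.
Tool frame: the origin (TCP) lies at the very end of the fingers, on their centre line; the grasp point (between the pads) lies 19 mm behind it; z points along the fingers, y is the line along which they close (so a half turn about z gives the same grasp; the last joint's range is limited). The gripper opens to 85 mm and grips with 20 to 120 N. Pads are 22 mm wide; open, the fingers measure 114 mm over their backs; the gripper's body (76 mm by 85 mm) begins 54 mm behind the grasp point. The pads swing forward as they close: fully open they stand 13 mm farther back than shut.
Start: joints at [0.985, 0.313, 1.498, -0, 1.331, -0.223], TCP at [186.332, 490.827, 231.294] pointing down, gripper open.
Joint ranges: [-2.94, 2.94], [-0.97, 2.17], [0.19, 2.56], [-1.23, 4.37], [0.02, 3.11], [-2.88, 2.88]. Speed limits (rad/s): [2.39, 2.39, 3.01, 3.14, 3.14, 3.14].

### API

Orientations are given as a unit quaternion [w, x, y, z].
In Python, from rig import ctrl gives the robot as it stands.
- The arm moves only by the shell command python3 -m inch 'ROWS' [OPENING] [FORCE]. ROWS is text: rows parted by semicolons, each of 6 numbers parted by spaces: the shift along the tool's x, y, z in mm, then the turn, a rotation vector about the tool's x, y, z in units of 6 degrees (1.0 is 6 degrees). A call has exactly 10 rows; each row shifts and turns the commanded pose from where the row before left it, along the tool's axes as they then stand; what a row does not reach is not made up. A row lasts 1/12 s, in which the tool goes at most 41.7 mm and 7.16 degrees, less where a joint would pass 70% of its speed; a pose out of reach is approached as far as the arm can. A call with a gripper value outside its range is refused whole. OPENING is the opening, from 0 (shut) to 1 (fully open), set as the call begins (- or left out, the last holds). The fingers move at their own pace and stop on an object; FORCE is the grip in N (left out, the last holds). Time passes only in rows, so rows that do not move let the fingers close, or fill a call up. It gives the time, the measured TCP pose, the force, the opening and the grip force at its end, in the units of the state.
- ctrl.sense(): the state, without advancing time (a new reading comes with each control period).
- ctrl.capture(name): name is "side" or "top" or "wrist"; returns a dict with "image" (420x560x3 uint8, red, green, blue), "intrinsics" (3x3 intrinsics, pixels), "D" ([k1, k2, p1, p2, k3] as OpenCV has them; the pictures are not rectified), "rvec" (rotation vector, rad) and "tvec" (3), from world to camera coordinates, as OpenCV has them. Camera axes: x right, y down, z forward; pixel columns grow to the right and rows downward; lengths in mm; the calibration is good to about 2 mm. A picture is of the moment at which its call begins. There is no depth.
- ctrl.finish_job(): hands the job in; it is judged then, once.
The state is a dict: "time_s": time; "joints": joint angles; "dq": joint speeds; "tau": joint torques, N m; "eef_pos": TCP position; "ee_rot": TCP orientation; "force": force on the tool from outside, world axes, zero at the start; "wrist_torque": the same for the moment, N m; "grip_width": opening from 0.0 (shut) to 1.0 (fully open); "grip_force": force on a finger pad.
Only numpy, scipy, OpenCV 4.12 (cv2) and the standard library are available. Lean on these libraries where they do the work, as an engineer would, in place of code of your own. Each camera call takes 0.05 s, during which the arm holds its last target. There are 200 camera calls.

## Working session

There is one attempt and no reset: what is moved stays moved. The work goes in short steps, Python scripts to look and compute and a shell command to move; the robot and the scene stay as the last step left them, time stands still between calls to the robot, and variables do not carry over. Pictures are saved under pics/ and viewed, at most 14 in all, crops included, and the job is handed in when it is done.

```bash
ls; mkdir -p pics; cat > h.py <<'E'
import numpy as np, cv2
from rig import ctrl
from scipy.spatial.transform import Rotation as R
def cap(n,f=None):
    c=ctrl.capture(n)
    if f: cv2.imwrite('pics/'+f,c['image'][:,:,::-1])
    return c
def ray(c,px,z):
    K=np.array(c['intrinsics'],float);D=np.array(c['D'],float)
    p=cv2.undistortPoints(np.array(px,float).reshape(-1,1,2),K,D).reshape(-1,2)
    Rm=cv2.Rodrigues(np.array(c['rvec'],float))[0];t=np.array(c['tvec'],float).ravel()
    o=-Rm.T@t; d=np.c_[p,np.ones(len(p))]@Rm
    return o+d*((z-o[2])/d[:,2])[:,None]
def proj(c,P):
    return cv2.projectPoints(np.array(P,float).reshape(-1,1,3),np.array(c['rvec'],float),np.array(c['tvec'],float),np.array(c['intrinsics'],float),np.array(c['D'],float))[0].reshape(-1,2)
def pose():
    s=ctrl.sense(); return np.array(s['eef_pos']),R.from_quat(np.array(s['ee_rot'])[[1,2,3,0]]),s
def delta(p,r):
    "shift in tool axes (mm) and rotvec in tool axes (6deg units) from the present pose to p, r"
    p0,r0,s=pose()
    return r0.inv().apply(np.array(p)-p0).round(1),((r0.inv()*r).as_rotvec()/np.radians(6)).round(2)
E
python3 - <<'E'
from h import *
for n in ['top','side','wrist']: cap(n,n+'0.png')
s=ctrl.sense(); print(s)
print(pose()[1].as_matrix().round(3))
E
```

```text
pics
{'time_s': 0.15, 'joints': array([ 9.84615820e-01,  3.13374779e-01,  1.49822032e+00,  3.79743489e-05,
        1.33101344e+00, -2.23400101e-01]), 'dq': array([ 2.13987743e-03, -4.51373471e-04, -1.02794904e-03, -1.03890237e-03,
       -8.10350834e-05,  1.91144166e-03]), 'tau': array([ 1.28183092e-03, -4.12374365e+01, -2.59798121e+01, -1.31989204e-04,
        3.27168273e-03, -1.14975404e-05]), 'eef_pos': array([186.21060169, 490.67642041, 230.85516827]), 'ee_rot': array([-2.16991339e-04,  1.80401563e-01,  9.83592913e-01, -4.59628172e-04]), 'force': array([-0.26736192, -0.83347349,  0.03047497]), 'wrist_torque': array([ 0.03186776,  0.04706598, -0.02477938]), 'grip_force': 0.0, 'grip_width': 0.9978613059243099}
[[-0.935  0.355 -0.001]
 [ 0.355  0.935 -0.001]
 [ 0.    -0.001 -1.   ]]
```

View pics/top0.png

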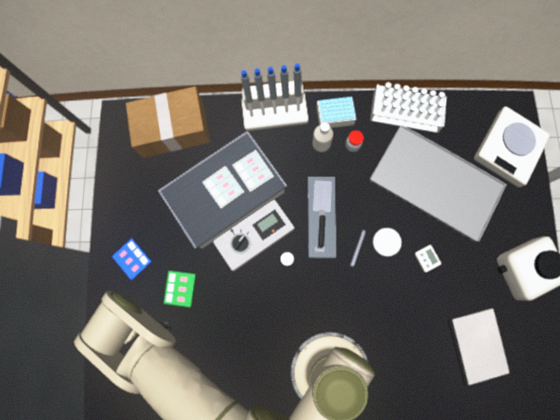

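View pics/side0.png

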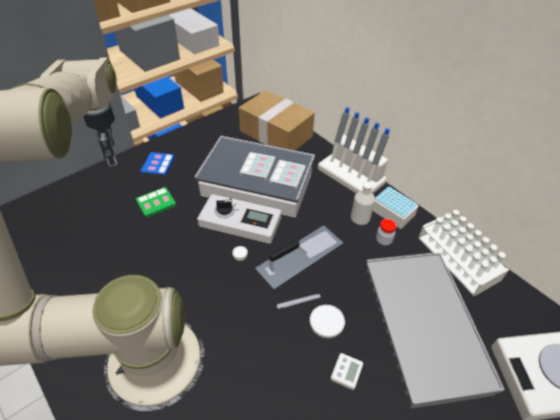

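Top view: the hotplate is at (222,188) with two white trays at (221,185) and (253,169). The dial is at (240,242), the tile and lifter at (322,217), and the cooler at (438,183). The blue (131,258) and green (180,288) trays on the bench are look-alikes. The white ones on the plate fit the description.

```bash
python3 - <<'E'
from h import *
c=cap('top'); im=c['image']
def quad(mask,box,z,name):
    x0,y0,x1,y1=box; m=np.zeros(mask.shape,np.uint8); m[y0:y1,x0:x1]=mask[y0:y1,x0:x1]
    m=cv2.morphologyEx(m,cv2.MORPH_OPEN,np.ones((3,3),np.uint8))
    cs,_=cv2.findContours(m,cv2.RETR_EXTERNAL,cv2.CHAIN_APPROX_NONE)
    k=max(cs,key=cv2.contourArea); 
    P=ray(c,k.reshape(-1,2),z)[:,:2].astype(np.float32)
    r=cv2.minAreaRect(P); rp=cv2.minAreaRect(k)
    print(name,np.round(rp[0],1),np.round(r[0],1),np.round(r[1],1),round(r[2],2))
hsv=cv2.cvtColor(im,cv2.COLOR_RGB2HSV)
for p in [(190,200),(438,183),(328,230),(312,245),(205,180)]: print(p,im[p[1],p[0]],hsv[p[1],p[0]])
H,S,V=cv2.split(hsv)
g=im.max(2).astype(int)
quad(((V>125)&(S<40)).astype(np.uint8),(365,120,510,245),51,'cooler')
quad(((V>50)&(V<130)).astype(np.uint8),(300,170,345,265),6,'tile')
quad(((V>45)&(V<110)).astype(np.uint8),(150,125,300,250),101,'plate')
quad((V>135).astype(np.uint8),(200,160,240,210),108,'trayL')
quad((V>135).astype(np.uint8),(233,145,275,190),108,'trayR')
cr=cv2.resize(im[125:275,150:350],None,fx=4,fy=4,interpolation=cv2.INTER_CUBIC)
cv2.imwrite('pics/cr1.png',cr[:,:,::-1])
E
```

```text
(190, 200) [ 96 101 110] [109  32 110]
(438, 183) [193 196 195] [ 80   4 196]
(328, 230) [146 155 166] [107  31 166]
(312, 245) [152 160 169] [106  26 169]
(205, 180) [223 225 226] [100   3 226]
cooler [436.5 166.7] [ 651.3 -369. ] [470.7 315.2] 57.82
tile [308.5 217. ] [497.8  53.1] [ 57.1 314.4] 88.42
plate [197. 187.] [587.3 411.6] [307.1 401.6] 89.24
trayL [222.8 186.6] [578.3 320.6] [109.6  93.7] 35.0
trayR [252.5 170.3] [628.8 228.1] [110.2  93.3] 31.72
```

View pics/cr1.png

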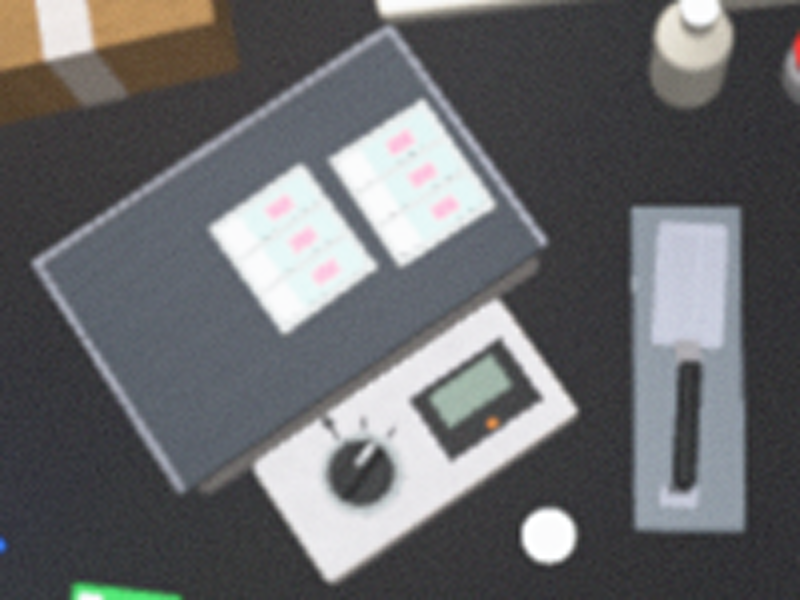

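Crop (4x, offset 150,125): the plate corners are at (38,262), (392,28), (545,242) and (185,490). The dial centre is about (362,472), with its pointer toward (375,445). The lifter handle runs from (690,362) to (683,490) and the blade tip edge is at (690,223). The cap at (549,535) sits near the console and tile.

```bash
python3 - <<'E'
from h import *
c=cap('top')
f=lambda L,z:ray(c,np.array(L)/4+[150-.4,125-.4],z)[:,:2].round(1)
pl=f([(38,262),(392,28),(545,242),(185,490)],101);print('plate',pl.tolist(),pl.mean(0))
for a,b in((0,1),(3,2)): d=pl[b]-pl[a];print(np.degrees(np.arctan2(d[1],d[0]))+90,np.hypot(*d))
for a,b in((3,0),(2,1)): d=pl[b]-pl[a];print(np.degrees(np.arctan2(d[1],d[0])),np.hypot(*d))
print('console',f([(578,412),(330,583),(255,470),(500,300)],40).tolist())
print('dial at flange',f([(361,471)],42+10), 'tip of pointer',f([(376,446)],83))
print('dial top', f([(361,471)],83))
print('tile',f([(631,207),(741,207),(745,530),(636,530)],6).tolist())
print('handle',f([(690,362),(683,490)],72).tolist())
print('blade',f([(655,222),(728,226),(718,350),(652,345)],9).tolist(),'foot',f([(680,497)],9))
im=c['image'];cr=cv2.resize(im[115:265,345:545],None,fx=4,fy=4,interpolation=cv2.INTER_CUBIC)
cv2.imwrite('pics/cr2.png',cr[:,:,::-1])
E
```

```text
plate [[573.9, 524.8], [759.8, 244.1], [579.5, 125.1], [392.1, 402.6]] [576.325 324.15 ]
33.51542898269533 336.67684803086763
34.0317595014021 334.8507279370914
33.90770048606951 219.05268772603537
33.42525389454564 216.03029880088576
console [[455.2, 102.2], [323.3, 300.1], [413.7, 360.7], [547.9, 163.0]]
dial at flange [[410. 274.]] tip of pointer [[425.5 258.5]]
dial top [[406.4 270.1]]
tile [[632.8, 53.3], [630.7, -38.8], [361.1, -30.5], [363.1, 57.3]]
handle [[487.8, 14.2], [388.0, 23.2]]
blade [[618.5, 33.8], [613.7, -26.9], [508.7, -14.2], [514.1, 39.8]] foot [[388.7  21.2]]
```

View pics/cr2.png

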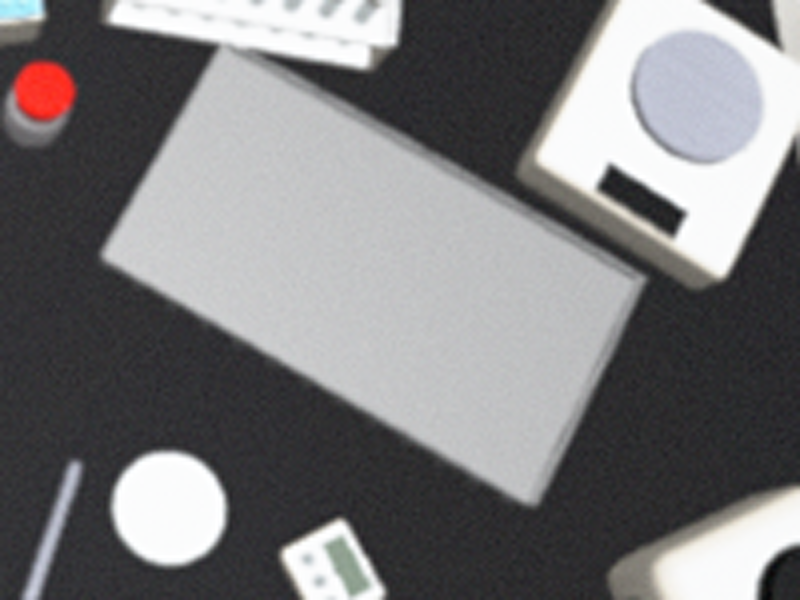

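Cooler crop (4x, offset 345,115): corners are at (102,258), (220,45), (645,278) and (533,505), with the petri dish at (169,508) and the timer at (340,565) in front. Next I compute the cooler pose and the move to a point above the dial.

```bash
cat >> h.py <<'E'
def down(th): # tool down, its y at yaw th (deg)
    t=np.radians(th); y=[np.cos(t),np.sin(t),0]; x=[-np.sin(t),np.cos(t),0]
    return R.from_matrix(np.array([x,y,[0,0,-1]]).T)
def yaw():
    m=pose()[1].as_matrix(); return np.degrees(np.arctan2(m[1,1],m[0,1]))
E
python3 - <<'E'
from h import *
c=cap('top')
P=ray(c,np.array([(102,258),(220,45),(645,278),(533,505)])/4+[345-.4,115-.4],48)[:,:2]
print(P.round(1).tolist(),P.mean(0).round(1))
for a,b in((0,1),(3,2),(1,2),(0,3)): d=P[b]-P[a];print(np.degrees(np.arctan2(d[1],d[0])).round(1),np.hypot(*d).round(1))
print(delta([407,271,190],down(55)))
E
```

```text
[[607.2, -148.0], [790.3, -260.4], [582.2, -604.5], [396.9, -485.2]] [ 594.1 -374.5]
-31.5 214.8
-32.8 220.4
-121.2 402.1
-122.0 397.4
(array([-284.3, -127.1,   41.1]), array([-0.  , -0.  ,  2.37]))
```

```bash
python3 -m inch '-28.4 -12.7 4.1 0 0 0.24;-28.4 -12.7 4.1 0 0 0.24;-28.4 -12.7 4.1 0 0 0.24;-28.4 -12.7 4.1 0 0 0.24;-28.4 -12.7 4.1 0 0 0.24;-28.4 -12.7 4.1 0 0 0.24;-28.4 -12.7 4.1 0 0 0.24;-28.4 -12.7 4.1 0 0 0.24;-28.4 -12.7 4.1 0 0 0.24;-28.4 -12.7 4.1 0 0 0.24' 1 40; python3 -m inch '0 0 0 0 0 0;0 0 0 0 0 0;0 0 0 0 0 0;0 0 0 0 0 0;0 0 0 0 0 0;0 0 0 0 0 0;0 0 0 0 0 0;0 0 0 0 0 0;0 0 0 0 0 0;0 0 0 0 0 0'
python3 - <<'E'
from h import *
c=cap('wrist','w1.png'); print(delta([407,271,190],down(55)),ctrl.sense()['joints'].round(2))
print(proj(c,[[407,271,83],[407,271,40],[578,320,108]]).round(0))
E
```

```text
time_s: 1.13
eef_pos: [380.8, 247.1, 190.2]
ee_rot: [0.0, 0.303, 0.953, 0.0]
force: [0.6, 0.7, 0.7]
grip_width: 0.996
grip_force: 0.0
time_s: 1.97
eef_pos: [380.1, 248.5, 190.3]
ee_rot: [0.0, 0.302, 0.953, 0.0]
force: [-0.3, -1.0, 0.2]
grip_width: 1.004
grip_force: 0.0
(array([-9. , 33.9,  0.3]), array([ 0.  ,  0.  , -0.03])) [ 0.32  0.2   1.76 -0.    1.18 -0.64]
[[324. 221.]
 [318. 206.]
 [477. 349.]]
```

View pics/w1.png

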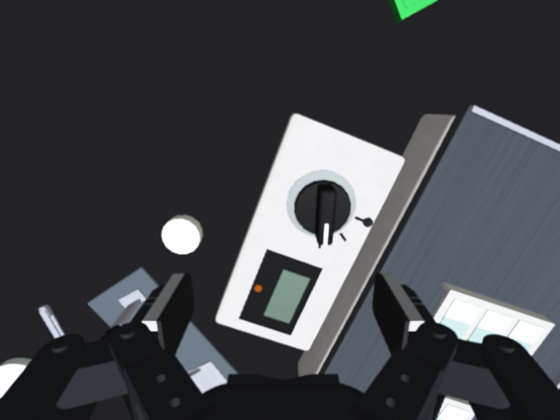

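Wrist view: the dial flange is centred near (321,208), with the bar running from (325,184) to (324,247) and the pointer end toward the bottom of the image. This matches the estimate.

```bash
python3 - <<'E'
from h import *
c=cap('wrist'); print(ray(c,[(321.5,208)],50),ray(c,[(325,184),(324,247)],83))
im=c['image'];g=im[150:270,260:390]
m=((g.max(2)<75)).astype(np.uint8)
n,l,st,ce=cv2.connectedComponentsWithStats(m)
for i in range(1,n):
    if st[i][4]>300: print(st[i],ce[i]+[260,150], ray(c,[ce[i]+[260,150]],58).round(1))
print(yaw())
E
```

```text
[[407.02164027 273.31582108  50.        ]] [[380.57578351 289.30963509  83.        ]
 [427.06827502 258.31970862  83.        ]]
[  0   0  17  45 407] [265.34152334 164.997543  ] [[342.9 255.3  58. ]]
[  35   31   55   66 2348] [321.98850085 207.54471891] [[404.3 274.5  58. ]]
[  0 100  61  20 629] [282.89984102 262.86963434] [[429.6 212.9  58. ]]
54.81424187023989
```

```bash
python3 - <<'E'
from h import *
print(delta([405.5,273.5,62],down(55.5)))
E
```

```text
(array([ -6.4,  35.1, 128.3]), array([-0.  , -0.  , -0.11]))
```

```bash
Z='0 0 0 0 0 0'; python3 -m inch '-1.6 8.8 0 0 0 -0.1;-1.6 8.8 0 0 0 0;-1.6 8.8 0 0 0 0;-1.6 8.7 0 0 0 0;0 0 15 0 0 0;0 0 15 0 0 0;0 0 15 0 0 0;0 0 15 0 0 0;0 0 10 0 0 0;0 0 0 0 0 0'; python3 -m inch '0 0 0 0 0 0;0 0 10 0 0 0;0 0 10 0 0 0;0 0 10 0 0 0;0 0 10 0 0 0;0 0 10 0 0 0;0 0 8 0 0 0;0 0 0 0 0 0;0 0 0 0 0 0;0 0 0 0 0 0'; python3 - <<'E'
from h import *
print(delta([405.5,273.5,62],down(55.5)))
c=cap('wrist','w2.png')
E
```

```text
time_s: 2.9
eef_pos: [404.8, 273.6, 118.4]
ee_rot: [-0.001, 0.297, 0.955, -0.001]
force: [0.1, 0.3, 0.3]
grip_width: 1.003
grip_force: 0.0
time_s: 3.73
eef_pos: [405.6, 273.8, 62.6]
ee_rot: [0.0, 0.297, 0.955, 0.0]
force: [0.1, 0.3, 0.6]
grip_width: 0.998
grip_force: 0.0
(array([-0.1, -0.3,  0.6]), array([ 0.  ,  0.  , -0.01]))
```

View pics/w2.png

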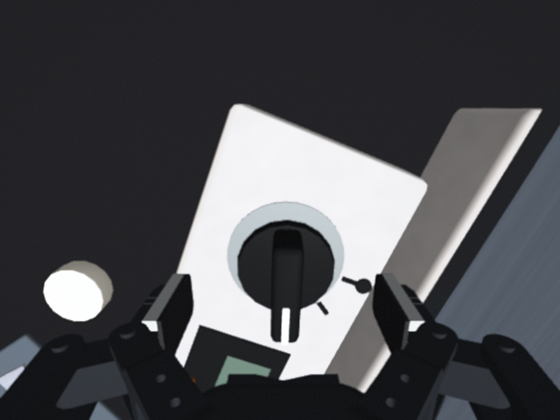

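The bar (287, 230–342) sits centred between the open fingers. I'll close and push in.

```bash
python3 -m inch '0 0 0 0 0 0;0 0 0 0 0 0;0 0 0 0 0 0;0 0 0 0 0 0;0 0 0 0 0 0;0 0 0 0 0 0;0 0 0 0 0 0;0 0 0 0 0 0;0 0 0 0 0 0;0 0 0 0 0 0' 0 60;  python3 -m inch '0 0 2 0 0 0;0 0 2 0 0 0;0 0 2 0 0 0;0 0 2 0 0 0;0 0 1 0 0 0;0 0 0 0 0 0;0 0 0 0 0 0;0 0 0 0 0 0;0 0 0 0 0 0;0 0 0 0 0 0'
```

```text
time_s: 4.62
eef_pos: [405.9, 274.7, 62.8]
ee_rot: [0.001, 0.297, 0.955, 0.001]
force: [1.3, 6.7, 1.3]
grip_width: 0.149
grip_force: 60.5
time_s: 5.45
eef_pos: [406.1, 274.7, 54.7]
ee_rot: [0.001, 0.297, 0.955, 0.001]
force: [-1.8, 5.2, 12.5]
grip_width: 0.153
grip_force: 62.0
```

```bash
python3 -m inch '0 0 0 0 0 -0.8;0 0 0 0 0 -0.8;0 0 0 0 0 -0.8;0 0 0 0 0 -0.8;0 0 0 0 0 -0.8;0 0 0 0 0 -0.8;0 0 0 0 0 -0.8;0 0 0 0 0 -0.8;0 0 0 0 0 -0.8;0 0 0 0 0 -0.8'; python3 -m inch '0 0 0 0 0 -0.8;0 0 0 0 0 -0.8;0 0 0 0 0 -0.8;0 0 0 0 0 -0.8;0 0 0 0 0 -0.4;0 0 0 0 0 0;0 0 0 0 0 0;0 0 0 0 0 0;0 0 0 0 0 0;0 0 0 0 0 0';python3 - <<'E'
from h import *
print(yaw(),ctrl.sense()['wrist_torque'])
E
```

```text
time_s: 6.28
eef_pos: [406.2, 274.0, 54.7]
ee_rot: [0.001, -0.119, 0.993, 0.0]
force: [-1.7, -1.5, 13.1]
grip_width: 0.144
grip_force: 62.2
time_s: 7.12
eef_pos: [406.4, 273.8, 54.7]
ee_rot: [0.001, -0.301, 0.954, -0.0]
force: [-1.1, -2.8, 12.5]
grip_width: 0.146
grip_force: 62.1
125.03384855305262 [-0.58267603  0.06423865  0.01232021]
```

```bash
python3 -m inch '0 0 -2 0 0 0;0 0 -2 0 0 0;0 0 -2 0 0 0;0 0 -1.5 0 0 0;0 0 0 0 0 0;0 0 0 0 0 0;0 0 0 0 0 0;0 0 0 0 0 0;0 0 0 0 0 0;0 0 0 0 0 0'; python3 -m inch '0 0 0 0 0 0;0 0 0 0 0 0;0 0 0 0 0 0;0 0 0 0 0 0;0 0 0 0 0 0;0 0 0 0 0 0;0 0 0 0 0 0;0 0 0 0 0 0;0 0 0 0 0 0;0 0 0 0 0 0' 1; python3 -m inch '0 0 -15 0 0 0;0 0 -20 0 0 0;0 0 -20 0 0 0;0 0 -20 0 0 0;0 0 -20 0 0 0;0 0 -20 0 0 0;0 0 -5 0 0 0;0 0 0 0 0 0;0 0 0 0 0 0;0 0 0 0 0 0';python3 - <<'E'
from h import *
c=cap('wrist','w3.png')
cv2.imwrite('pics/w3.png',c['image'][:,:,::-1])
print(yaw(),pose()[0]); print(delta([440,18.5,190],down(85)))
E
```

```text
time_s: 7.95
eef_pos: [406.2, 273.7, 61.0]
ee_rot: [0.001, -0.301, 0.954, -0.0]
force: [6.8, -1.4, 3.1]
grip_width: 0.146
grip_force: 60.8
time_s: 8.78
eef_pos: [405.3, 273.7, 60.8]
ee_rot: [-0.0, -0.301, 0.954, -0.0]
force: [-0.2, 0.1, 0.4]
grip_width: 1.002
grip_force: 0.0
time_s: 9.62
eef_pos: [404.8, 273.4, 179.5]
ee_rot: [-0.001, -0.301, 0.954, -0.0]
force: [-0.3, -0.4, -0.3]
grip_width: 0.997
grip_force: 0.0
125.01175755203502 [404.87767005 273.46091575 179.55922631]
(array([ 117.5, -229. ,  -10.3]), array([-0.  , -0.02,  6.67]))
```

View pics/w3.png

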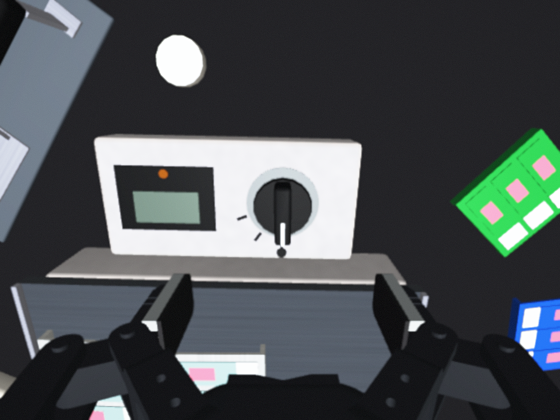

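The dial pointer (282,240) now lines up with the off mark (281,253), so the dial is off and released. Now to the lifter.

```bash
python3 -m inch '10.8 -23.7 -1 0 0 0;10.8 -23.7 -1 0 0 0;10.8 -23.7 -1 0 0 0;10.8 -23.7 -1 0 0 0;10.8 -23.7 -1 0 0 0;10.8 -23.7 -1 0 0 0;10.8 -23.7 -1 0 0 0;10.8 -23.7 -1 0 0 0;10.8 -23.7 -1 0 0 0;10.8 -23.7 -1 0 0 0'; python3 -m inch '0 0 0 0 0 0.9;0 0 0 0 0 0.9;0 0 0 0 0 0.9;0 0 0 0 0 0.9;0 0 0 0 0 0.9;0 0 0 0 0 0.9;0 0 0 0 0 0.9;0 0 0 0 0 0.4;0 0 0 0 0 0;0 0 0 0 0 0';python3 - <<'E'
from h import *
c=cap('wrist','w4.png')
print(yaw(),pose()[0]); print(proj(c,[[453,17,78],[388,23,72],[488,14,72]]).round(1))
E
```

```text
time_s: 10.5
eef_pos: [452.6, 16.3, 190.0]
ee_rot: [-0.001, -0.301, 0.954, 0.0]
force: [-0.4, 1.0, -0.1]
grip_width: 0.999
grip_force: 0.0
time_s: 11.33
eef_pos: [452.6, 17.6, 190.2]
ee_rot: [-0.001, 0.044, 0.999, 0.0]
force: [0.2, 0.5, -0.1]
grip_width: 0.999
grip_force: 0.0
84.90228937928713 [452.72591517  17.59674248 190.31550342]
[[282.5 210.2]
 [282.7 130.6]
 [282.7 245.3]]
```

View pics/w4.png

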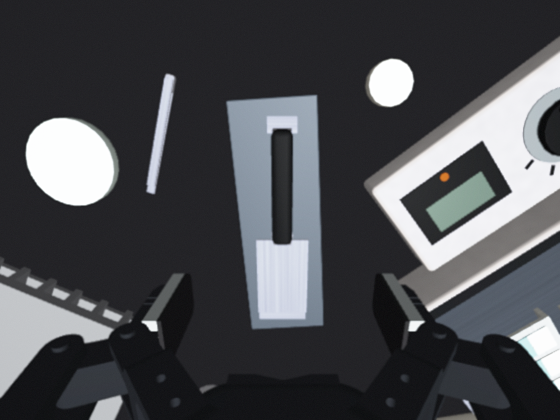

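The handle runs (282,129)–(283,244), as predicted. I descend and grip.

```bash
python3 -m inch '0 0 15 0 0 0;0 0 15 0 0 0;0 0 15 0 0 0;0 0 15 0 0 0;0 0 15 0 0 0;0 0 15 0 0 0;0 0 15 0 0 0;0 0 15 0 0 0;0 0 15 0 0 0;0 0 8 0 0 0'; python3 -m inch '0 0 0 0 0 0;0 0 0 0 0 0;0 0 0 0 0 0;0 0 0 0 0 0;0 0 0 0 0 0;0 0 0 0 0 0;0 0 0 0 0 0;0 0 0 0 0 0;0 0 0 0 0 0;0 0 0 0 0 0' 0 110
python3 -m inch '0 0 0 0 0 0;0 0 0 0 0 0;0 0 0 0 0 0;0 0 0 0 0 0;0 0 -5 0 0 0;0 0 -10 0 0 0;0 0 -15 0 0 0;0 0 -20 0 0 0;0 0 -20 0 0 0;0 0 -20 0 0 0'; python3 -m inch '0 0 -20 0 0 0;0 0 -20 0 0 0;0 0 -20 0 0 0;0 0 0 0 0 0;0 0 0 0 0 0;0 0 0 0 0 0;0 0 0 0 0 0;0 0 0 0 0 0;0 0 0 0 0 0;0 0 0 0 0 0'
python3 - <<'E'
from h import *
c=cap('wrist','w5.png'); s=cap('side','s5.png')
p,r,_=pose();print(yaw(),p)
# predicted lifter points in present pose: tip corners, neck start
g=p+[0,0,19]; t=np.radians(yaw()-90); X=np.array([np.cos(t),np.sin(t),0]);Y=np.array([-X[1],X[0],0])
for cc in(c,s): print(proj(cc,[g+163*X+29*Y-[0,0,58],g+163*X-29*Y-[0,0,58],g+60*X-[0,0,58],g-74*X-[0,0,60]]).round(0).tolist())
cv2.imwrite('pics/s5c.png',cv2.resize(s['image'][100:300,180:400],None,fx=3,fy=3)[:,:,::-1])
E
```

```text
time_s: 12.22
eef_pos: [452.1, 17.7, 46.2]
ee_rot: [-0.001, 0.045, 0.999, 0.0]
force: [0.5, -0.1, -0.5]
grip_width: 1.001
grip_force: 0.0
time_s: 13.05
eef_pos: [453.2, 17.5, 48.4]
ee_rot: [0.001, 0.045, 0.999, -0.0]
force: [-1.3, -0.6, 6.2]
grip_width: 0.191
grip_force: 107.5
time_s: 13.88
eef_pos: [452.4, 17.7, 138.8]
ee_rot: [-0.0, 0.045, 0.999, 0.0]
force: [-0.6, 0.5, -2.1]
grip_width: 0.193
grip_force: 107.5
time_s: 14.72
eef_pos: [452.7, 17.6, 197.4]
ee_rot: [-0.0, 0.045, 0.999, 0.0]
force: [-0.3, -0.7, -2.1]
grip_width: 0.193
grip_force: 107.5
84.81658357108766 [452.81918991  17.61430497 197.59631466]
[[320.0, 432.0], [247.0, 432.0], [283.0, 325.0], [283.0, 123.0]]
[[330.0, 197.0], [343.0, 209.0], [307.0, 218.0], [267.0, 240.0]]
```

View pics/w5.png

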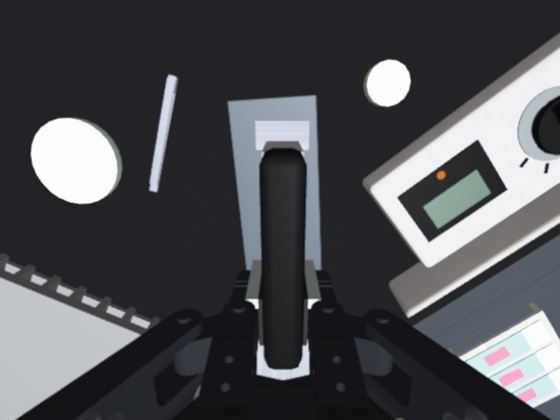

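Lifter held; the foot is at (282,128) as predicted. I refine both tray poses from the top and side views, and check the blade in the side view.

```bash
cat >> h.py <<'E'
def trays(z=108,views=('top','side'),centre=None,rad=75,thr=170,verbose=True):
    out=[]
    for n in views:
        c=cap(n); V=c['image'].max(2)
        for ce in centre:
            u=proj(c,[[*ce,z]])[0]
            m=(V>thr).astype(np.uint8); mm=np.zeros_like(m); cv2.circle(mm,tuple(int(v) for v in u.round()),40,1,-1); m&=mm
            m=cv2.morphologyEx(m,cv2.MORPH_CLOSE,np.ones((3,3),np.uint8))
            k,l,st,cen=cv2.connectedComponentsWithStats(m)
            i=l[int(u[1]),int(u[0])] or 1+np.argmax(st[1:,4])
            cs,_=cv2.findContours((l==i).astype(np.uint8),cv2.RETR_EXTERNAL,cv2.CHAIN_APPROX_NONE)
            kk=max(cs,key=cv2.contourArea).reshape(-1,2)
            r=cv2.minAreaRect(ray(c,kk,z)[:,:2].astype(np.float32))
            print(n,st[i][:4],np.round(r[0],1),np.round(r[1],1),round(r[2],1))
E
python3 - <<'E'
from h import *
trays(centre=[(578,320),(629,228)])
s=cap('side'); top=cap('top')
im=s['image']; 
# console/rim not needed; blade edge check
p=pose()[0]; print(p)
cr=cv2.resize(im[150:270,230:370],None,fx=5,fy=5,interpolation=cv2.INTER_CUBIC)
cr2=cv2.resize(top['image'][150:250,190:350],None,fx=5,fy=5,interpolation=cv2.INTER_CUBIC)[:,:700]
cv2.imwrite('pics/a.png',cr[:,:,::-1])
E
```

```text
top [192 174  41  42] [554.4 352.9] [105.5  89.5] 35.2
top [233 150  41  41] [629.1 227.2] [106.1  90.6] 32.6
side [233 124  55  27] [679.7 446.8] [130.  152.5] 81.9
side [269 133  37   6] [751.8 379.7] [ 25.8 126.8] 54.1
[452.86728439  17.58671168 197.78701583]
```

View pics/a.png

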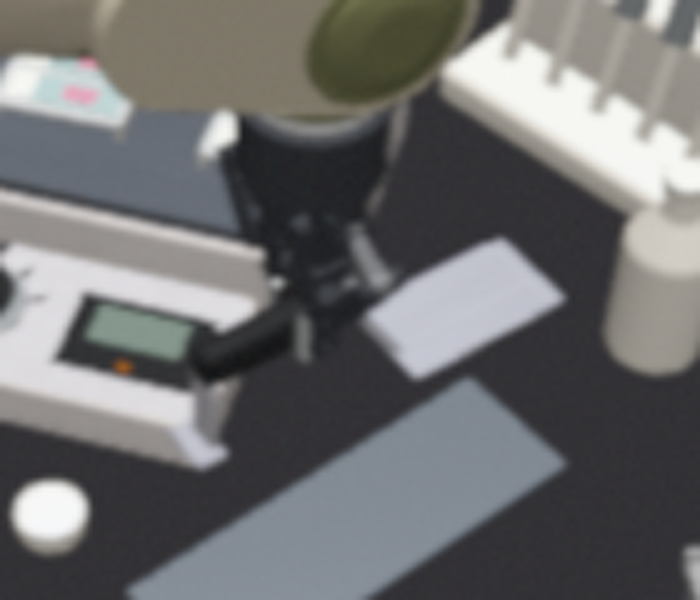

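The blade tip corners are at (330,197.6) and (343,209.6), against (330,197) and (343,209) predicted, so the lifter is level. The left tray has been knocked to (554,353), and I'll re-measure it later. The right tray goes first.

```bash
cat >> h.py <<'E'
def lift(cx,cy,yw,d,under):
    "delta to put the lifter d mm (grip to centre) before centre, yaw yw deg, underside height"
    t=np.radians(yw); return delta([cx-d*np.cos(t),cy-d*np.sin(t),under+41.5],down(yw+90))
E
python3 - <<'E'
from h import *
print(lift(629,227.3,32.4,240,150))
E
```

```text
(array([33.7, 78.4,  6.3]), array([-0.  , -0.  , -6.26]))
```

```bash
python3 -m inch '3.4 7.8 0.6 0 0 0;3.4 7.8 0.6 0 0 0;3.4 7.8 0.6 0 0 0;3.4 7.8 0.6 0 0 0;3.4 7.8 0.6 0 0 0;3.4 7.8 0.6 0 0 0;3.4 7.8 0.6 0 0 0;3.4 7.8 0.6 0 0 0;3.4 7.8 0.6 0 0 0;3.4 7.8 0.6 0 0 0'; python3 -m inch '0 0 0 0 0 -0.8;0 0 0 0 0 -0.8;0 0 0 0 0 -0.8;0 0 0 0 0 -0.8;0 0 0 0 0 -0.8;0 0 0 0 0 -0.8;0 0 0 0 0 -0.8;0 0 0 0 0 -0.66;0 0 0 0 0 0;0 0 0 0 0 0'
python3 - <<'E'
from h import *
trays(centre=[(629,228)],views=('top',)); trays(centre=[(554,353)],views=('top',))
print(lift(629,227.3,32.4,240,97.5))
s=cap('side'); p=pose()[0]
t=np.radians(yaw()-90); X=np.array([np.cos(t),np.sin(t),0]);Y=np.array([-X[1],X[0],0]); g=p+[0,0,19]
print(proj(s,[g+163*X+29*Y-[0,0,58],g+163*X-29*Y-[0,0,58]]).round(1).tolist(), proj(s,[[629,227,108],[554,353,108]]).round(0).tolist())
cv2.imwrite('pics/b.png',cv2.resize(s['image'][110:230,190:350],None,fx=5,fy=5,interpolation=cv2.INTER_CUBIC)[:,:,::-1])
E
```

```text
time_s: 15.85
eef_pos: [425.8, 99.2, 191.8]
ee_rot: [0.0, 0.045, 0.999, 0.0]
force: [1.2, -0.4, -1.9]
grip_width: 0.193
grip_force: 107.5
time_s: 16.68
eef_pos: [426.0, 98.6, 191.8]
ee_rot: [0.0, -0.278, 0.961, -0.0]
force: [0.4, -0.2, -2.1]
grip_width: 0.195
grip_force: 107.6
top [233 150  41  41] [629.1 227.2] [106.1  90.6] 32.6
top [192 174  42  42] [554.4 352.7] [105.2  89.7] 35.2
(array([-0.4,  0. , 52.8]), array([-0.  , -0.  , -0.02]))
[[272.2, 176.0], [290.5, 180.3]] [[288.0, 173.0], [246.0, 162.0]]
```

View pics/b.png

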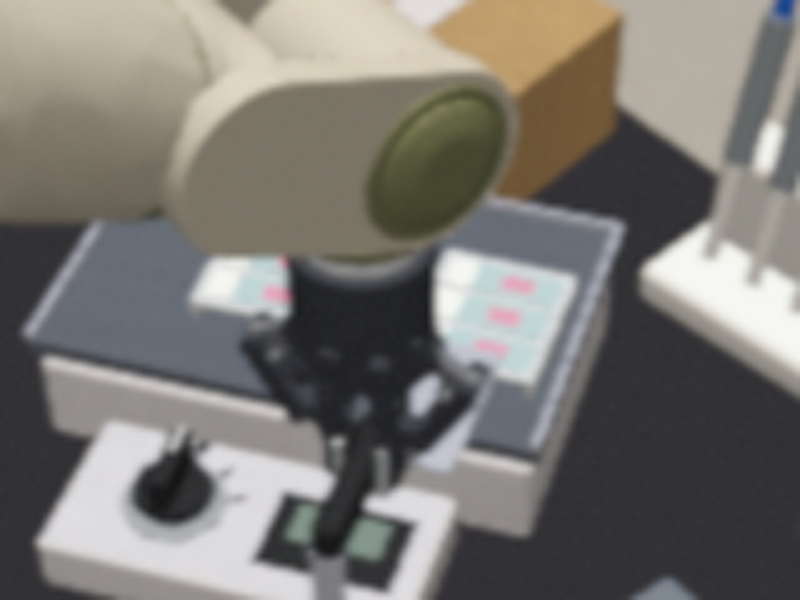

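The blade sits before the right tray (crop ~(505,320)), the left tray is near (240,285), and the plate is clear. I descend and then insert slowly.

```bash
python3 -m inch '0 0 8 0 0 0;0 0 8 0 0 0;0 0 8 0 0 0;0 0 8 0 0 0;0 0 8 0 0 0;0 0 7 0 0 0;0 0 4 0 0 0;0 0 2 0 0 0;0 0 0 0 0 0;0 0 0 0 0 0'; python3 -m inch '-3 0 0 0 0 0;-4 0 0 0 0 0;-4 0 0 0 0 0;-4 0 0 0 0 0;-4 0 0 0 0 0;-4 0 0 0 0 0;-4 0 0 0 0 0;-4 0 0 0 0 0;-4 0 0 0 0 0;-4 0 0 0 0 0'
python3 - <<'E'
from h import *
trays(centre=[(629,228)],views=('top',))
print(lift(629,227.3,32.4,116,97.5))
E
```

```text
time_s: 17.67
eef_pos: [426.2, 98.3, 139.0]
ee_rot: [0.0, -0.279, 0.96, -0.0]
force: [-0.1, 0.3, -1.6]
grip_width: 0.189
grip_force: 107.6
time_s: 18.5
eef_pos: [459.3, 119.4, 138.8]
ee_rot: [-0.0, -0.279, 0.96, 0.0]
force: [0.4, 0.6, -1.7]
grip_width: 0.194
grip_force: 107.6
top [233 150  56  59] [603.  200.9] [179.3 106.9] 33.2
(array([-84.5,   0.3,  -0.1]), array([-0.,  0., -0.]))
```

```bash
python3 -m inch '-4 0 0 0 0 0;-5 0 0 0 0 0;-5 0 0 0 0 0;-5 0 0 0 0 0;-5 0 0 0 0 0;-5 0 0 0 0 0;-5 0 0 0 0 0;-5 0 0 0 0 0;-5 0 0 0 0 0;-5 0 0 0 0 0'; python3 -m inch '-5 0 0 0 0 0;-5 0 0 0 0 0;-5 0 0 0 0 0;-5 0 0 0 0 0;-5 0 0 0 0 0;-5 0 0 0 0 0;-3 0 0 0 0 0;-2 0 0 0 0 0;0 0 0 0 0 0;0 0 0 0 0 0'
python3 - <<'E'
from h import *
c=cap('top')
print(lift(629,227.3,32.4,116,97.5))
cv2.imwrite('pics/c.png',cv2.resize(c['image'][130:250,160:320],None,fx=5,fy=5,interpolation=cv2.INTER_CUBIC)[:,:,::-1])
V=c['image'].max(2); m=(V>170).astype(np.uint8)
n,l,st,ce=cv2.connectedComponentsWithStats(m)
for i in range(1,n):
    if st[i][4]>100 and 190<ce[i][0]<290 and 140<ce[i][1]<220: print(st[i],ce[i])
E
```

```text
time_s: 19.38
eef_pos: [500.8, 145.7, 138.8]
ee_rot: [-0.0, -0.279, 0.96, 0.0]
force: [0.5, 0.1, -3.0]
grip_width: 0.189
grip_force: 107.6
time_s: 20.22
eef_pos: [529.9, 164.2, 138.7]
ee_rot: [-0.0, -0.279, 0.96, 0.0]
force: [0.2, 0.6, -1.9]
grip_width: 0.193
grip_force: 107.6
(array([-1.6,  0.2, -0.2]), array([ 0., -0., -0.]))
[ 214  150   86  133 6573] [264.78533394 218.59440134]
[192 174  42  42 947] [212.43400211 194.33790919]
```

```bash
python3 -m inch '0 0 -1 0 0 0;0 0 -1 0 0 0;0 0 -1 0 0 0;0 0 -1 0 0 0;0 0 -1 0 0 0;0 0 -1 0 0 0;0 0 -1 0 0 0;0 0 -1.5 0 0 0;0 0 -1.5 0 0 0;0 0 -1.5 0 0 0'; python3 -m inch '0 0 -1.5 0 0 0;0 0 -2 0 0 0;0 0 -2 0 0 0;0 0 -3 0 0 0;0 0 -4 0 0 0;0 0 -4 0 0 0;0 0 -4 0 0 0;0 0 -3 0 0 0;0 0 -2 0 0 0;0 0 0 0 0 0'
python3 - <<'E'
from h import *
c=cap('top');s=cap('side')
print(ctrl.sense()['wrist_torque'],ctrl.sense()['force'])
a=cv2.resize(c['image'][130:230,180:320],None,fx=4,fy=4,interpolation=cv2.INTER_CUBIC)
b=cv2.resize(s['image'][110:200,210:350],None,fx=2,fy=2,interpolation=cv2.INTER_CUBIC)
o=np.zeros((600,560,3),np.uint8); o[:400]=a; o[400:580,:280]=b
cv2.imwrite('pics/d.png',o[:,:,::-1])
E
```

```text
time_s: 21.1
eef_pos: [529.9, 164.2, 150.4]
ee_rot: [-0.0, -0.279, 0.96, -0.0]
force: [-0.1, 0.2, -3.7]
grip_width: 0.19
grip_force: 107.6
time_s: 21.93
eef_pos: [530.1, 164.2, 176.3]
ee_rot: [0.0, -0.279, 0.96, -0.0]
force: [0.6, 0.9, -2.6]
grip_width: 0.191
grip_force: 107.6
[-0.14230427  0.18951488 -0.01245115] [-1.00510162 -0.14451654 -3.43456875]
```

View pics/d.png

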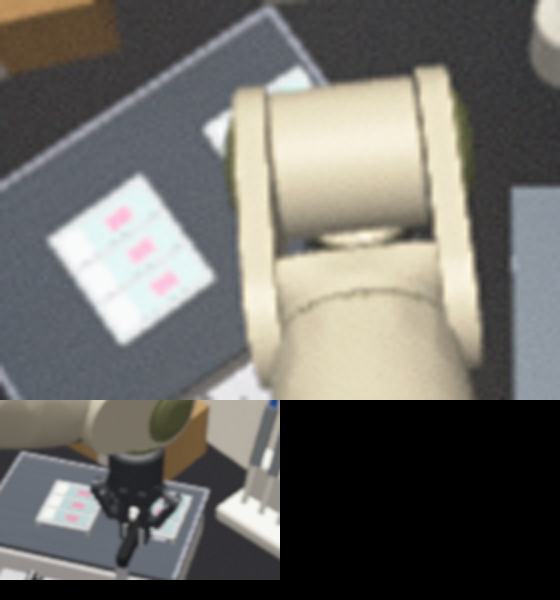

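The tray is on the blade (force up by about 1.3 N) and the other tray is undisturbed. I raise, retract and plan the carry.

```bash
python3 -m inch '0 0 -2 0 0 0;0 0 -4 0 0 0;0 0 -6 0 0 0;0 0 -8 0 0 0;0 0 -8 0 0 0;0 0 -8 0 0 0;0 0 -6 0 0 0;0 0 -4 0 0 0;0 0 -2 0 0 0;0 0 0 0 0 0'; python3 -m inch '2 0 0 0 0 0;5 0 0 0 0 0;9 0 0 0 0 0;13 0 0 0 0 0;13 0 0 0 0 0;13 0 0 0 0 0;13 0 0 0 0 0;10 0 0 0 0 0;6 0 0 0 0 0;2 0 0 0 0 0'
python3 - <<'E'
from h import *
print(ctrl.sense()['wrist_torque'],ctrl.sense()['force'])
c=cap('top'); print('bottle',ray(c,[(322,143)],20).round(0),'wht',ray(c,[(503,270),(545,245)],20).round(0))
print(lift(555,-409,-31.7,116,180)); trays(centre=[(554,353)],views=('top',))
s=cap('side'); p=pose()[0]; t=np.radians(yaw()-90); X=np.array([np.cos(t),np.sin(t),0]);Y=np.array([-X[1],X[0],0]); g=p+[0,0,19]
print(proj(s,[g+d*X+e*Y+[0,0,-44.5] for d,e in((64,44),(168,44),(168,-44),(64,-44))]).round(0).tolist())
a=cv2.resize(s['image'][60:240,220:430],None,fx=3,fy=3)
cv2.imwrite('pics/e.png',a[:,:,::-1])
V=s['image'].min(2); m=(V>150).astype(np.uint8); n,l,st,ce=cv2.connectedComponentsWithStats(m)
for i in range(1,n):
    if st[i][4]>80 and 250<ce[i][0]<360 and 100<ce[i][1]<260: print(st[i],ce[i].round())
E
```

```text
time_s: 22.87
eef_pos: [530.1, 164.2, 224.2]
ee_rot: [0.0, -0.279, 0.96, -0.0]
force: [0.2, -0.1, -3.8]
grip_width: 0.194
grip_force: 107.4
time_s: 23.7
eef_pos: [456.6, 117.8, 223.8]
ee_rot: [-0.0, -0.279, 0.96, -0.0]
force: [-0.7, 0.1, -4.0]
grip_width: 0.192
grip_force: 107.4
[-0.14271948  0.17854123 -0.04432758] [-0.66563736  0.06928597 -4.01517027]
bottle [[745.   1.  20.]] wht [[ 302. -576.   20.]
 [ 378. -736.   20.]]
(array([ 249.8, -393.3,    2.4]), array([-0.  ,  0.  , 10.68]))
top [192 174  42  42] [554.5 352.8] [105.7  89.4] 34.9
[[260.0, 177.0], [272.0, 155.0], [300.0, 161.0], [290.0, 184.0]]
[277 160  22  28 237] [289. 175.]
[266 197  30   8  92] [280. 201.]
```

```bash
python3 -m inch '2 -3.1 0 0 0 0;5 -7.9 0 0 0 0;8 -12.6 0 0 0 0;8 -12.6 0 0 0 0;8 -12.6 0 0 0 0;8 -12.6 0 0 0 0;8 -12.6 0 0 0 0;8 -12.6 0 0 0 0;8 -12.6 0 0 0 0;8 -12.6 0 0 0 0' >/dev/null; python3 -m inch '8 -12.6 0 0 0 0;8 -12.6 0 0 0 0;8 -12.6 0 0 0 0;8 -12.6 0 0 0 0;8 -12.6 0 0 0 0;8 -12.6 0 0 0 0;8 -12.6 0 0 0 0;8 -12.6 0 0 0 0;8 -12.6 0 0 0 0;8 -12.6 0 0 0 0'; python3 -m inch '8 -12.6 0 0 0 0;8 -12.6 0 0 0 0;8 -12.6 0 0 0 0;8 -12.6 0 0 0 0;8 -12.6 0 0 0 0;8 -12.6 0 0 0 0;8 -12.6 0 0 0 0;8 -12.6 0 0 0 0;8 -12.6 0 0 0 0;8 -12.6 0 0 0 0'; python3 -m inch '5 -7.9 0 0 0 0;2 -3.1 0 0 0 0;0 0 0 0 0 0.2;0 0 0 0 0 0.4;0 0 0 0 0 0.6;0 0 0 0 0 0.6;0 0 0 0 0 0.6;0 0 0 0 0 0.6;0 0 0 0 0 0.6;0 0 0 0 0 0.6'; python3 -m inch '0 0 0 0 0 0.6;0 0 0 0 0 0.6;0 0 0 0 0 0.6;0 0 0 0 0 0.6;0 0 0 0 0 0.6;0 0 0 0 0 0.6;0 0 0 0 0 0.6;0 0 0 0 0 0.6;0 0 0 0 0 0.6;0 0 0 0 0 0.5'
python3 - <<'E'
from h import *
print(ctrl.sense()['wrist_torque'],ctrl.sense()['force'])
print(lift(555,-409,-31.7,116,180))
s=cap('side'); p=pose()[0]; t=np.radians(yaw()-90); X=np.array([np.cos(t),np.sin(t),0]);Y=np.array([-X[1],X[0],0]); g=p+[0,0,19]
print(proj(s,[g+d*X+e*Y+[0,0,-44.5] for d,e in((64,44),(168,44),(168,-44),(64,-44))]).round(0).tolist())
cv2.imwrite('pics/e2.png',s['image'][:,:,::-1])
E
```

```text
time_s: 25.52
eef_pos: [456.9, -165.0, 223.7]
ee_rot: [-0.0, -0.279, 0.96, -0.0]
force: [0.1, 0.2, -2.8]
grip_width: 0.191
grip_force: 107.5
time_s: 26.35
eef_pos: [468.2, -301.9, 223.7]
ee_rot: [-0.008, -0.266, 0.964, -0.005]
force: [-0.5, -0.6, -2.9]
grip_width: 0.191
grip_force: 107.5
time_s: 27.18
eef_pos: [470.6, -310.0, 223.9]
ee_rot: [-0.008, -0.045, 0.999, -0.007]
force: [0.3, -0.6, -2.7]
grip_width: 0.192
grip_force: 107.5
time_s: 28.02
eef_pos: [470.6, -309.9, 223.9]
ee_rot: [-0.005, 0.261, 0.965, -0.009]
force: [-0.3, -0.4, -2.2]
grip_width: 0.195
grip_force: 107.5
[ 0.08536291  0.15763185 -0.03036553] [-0.34627234 -0.40388209 -2.15857199]
(array([ -6.9, -40.1,   3.2]), array([-0.2 , -0.05,  0.24]))
[[410.0, 278.0], [451.0, 272.0], [467.0, 304.0], [424.0, 311.0]]
```

```bash
cat >> h.py <<'E'
def pink(n,z,lo=20):
    c=cap(n); i=c['image'].astype(int); m=((i[:,:,0]-i[:,:,1]>lo)&(i[:,:,2]-i[:,:,1]>5)&(i[:,:,0]>150)).astype(np.uint8)
    k,l,st,ce=cv2.connectedComponentsWithStats(m)
    for j in range(1,k):
        if st[j][4]>=3: print(n,st[j],ce[j].round(1),ray(c,[ce[j]],z)[0].round(0))
E
python3 - <<'E'
from h import *
pink('side',195); pink('top',195); print(ctrl.sense()['joints'].round(2))
E
```

```text
side [155 155   4   3  10] [156.2 156. ] [303. 464. 195.]
side [152 161   6   3  15] [154.3 161.9] [285. 443. 195.]
side [149 167   6   3  17] [151.6 167.9] [266. 424. 195.]
side [447 291   8   8  43] [450.7 294.5] [ 588. -392.  195.]
side [434 293   8   8  43] [437.9 296.3] [ 561. -376.  195.]
side [422 294   8   9  46] [425.  298.3] [ 533. -360.  195.]
top [206 182   7   6  25] [209.  184.2] [563. 346. 195.]
top [212 190   7   6  24] [214.8 192.3] [539. 329. 195.]
top [218 198   7   6  25] [220.6 200.5] [514. 311. 195.]
top [120 251   7   6  31] [122.8 253.4] [367. 593. 195.]
top [126 258   7   6  31] [128.6 260.5] [347. 574. 195.]
top [132 265   7   7  30] [134.7 267.9] [326. 556. 195.]
top [181 278   6   3  16] [183.5 279. ] [294. 414. 195.]
top [180 287   5   4  17] [181.8 288.8] [267. 418. 195.]
top [178 298   6   3  17] [180.6 298.9] [239. 421. 195.]
[-0.78  0.41  1.39 -0.02  1.35 -1.82]
```

The tray is still on the blade: its labels are at side (438,296), inside the predicted quad. The last joint had clipped near its limit, so I correct that small shift and tilt.

```bash
python3 -m inch '0 0 0 -0.05 -0.01 0.06;0 0 0 -0.05 -0.01 0.06;0 0 0 -0.05 -0.01 0.06;0 0 0 -0.05 -0.02 0.06;-1 -5.7 0 0 0 0;-1 -5.7 0 0 0 0;-1 -5.7 0 0 0 0;-1 -5.7 0 0 0 0;-1 -5.7 0 0 0 0;-1 -5.7 0 0 0 0'; python3 -m inch '-1 -5.7 0 0 0 0;0 0 2 0 0 0;0 0 4 0 0 0;0 0 6 0 0 0;0 0 8 0 0 0;0 0 8 0 0 0;0 0 8 0 0 0;0 0 8 0 0 0;0 0 6 0 0 0;0 0 3 0 0 0'
python3 - <<'E'
from h import *
print(lift(555,-409,-31.7,116,55.5)); pink('side',120)
s=cap('side'); p=pose()[0]; t=np.radians(yaw()-90); X=np.array([np.cos(t),np.sin(t),0]);Y=np.array([-X[1],X[0],0]); g=p+[0,0,19]
print(proj(s,[g+d*X+e*Y+[0,0,-44.5] for d,e in((64,44),(168,44),(168,-44),(64,-44))]).round(0).tolist())
print(ctrl.sense()['wrist_torque'],ctrl.sense()['force'])
E
```

```text
time_s: 29.0
eef_pos: [457.6, -343.6, 223.8]
ee_rot: [0.0, 0.272, 0.962, -0.0]
force: [0.2, -0.8, -3.3]
grip_width: 0.189
grip_force: 107.6
time_s: 29.83
eef_pos: [455.6, -348.0, 169.6]
ee_rot: [-0.0, 0.271, 0.962, 0.0]
force: [0.7, -0.3, -2.1]
grip_width: 0.189
grip_force: 107.5
(array([-0.7,  0.3, 72.6]), array([ 0.  , -0.01,  0.03]))
side [155 155   6   3  17] [157.4 156.1] [337. 550. 120.]
side [152 161   6   3  16] [154.5 161.9] [316. 530. 120.]
side [149 167   6   3  17] [151.6 167.9] [295. 510. 120.]
side [164 197   4   3   9] [165.3 198. ] [262. 363. 120.]
side [155 201   4   3   9] [156.3 202. ] [233. 365. 120.]
side [146 204   3   4   9] [147.1 205.7] [205. 369. 120.]
side [437 319   8   9  48] [440.8 323.2] [ 560. -412.  120.]
side [450 318   8   8  45] [453.6 321.5] [ 587. -429.  120.]
side [425 321   8   9  50] [428.1 325.1] [ 532. -395.  120.]
[[414.0, 305.0], [455.0, 299.0], [470.0, 333.0], [427.0, 339.0]]
[ 0.07321785  0.12248448 -0.00328592] [ 0.44829246 -0.38584824 -2.57940084]
```

```bash
python3 -m inch '0 0 3 0 0 0;0 0 6 0 0 0;0 0 9 0 0 0;0 0 11 0 0 0;0 0 11 0 0 0;0 0 10 0 0 0;0 0 9 0 0 0;0 0 6 0 0 0;0 0 3 0 0 0;0 0 2 0 0 0'; python3 -m inch '0 0 1 0 0 0;0 0 0.7 0 0 0;0 0 0.5 0 0 0;0 0 0.5 0 0 0;0 0 0.5 0 0 0;0 0 0.5 0 0 0;0 0 0.5 0 0 0;0 0 0.5 0 0 0;0 0 0.5 0 0 0;0 0 0.5 0 0 0';  python3 -m inch '0 0 0.5 0 0 0;0 0 0.5 0 0 0;0 0 0.5 0 0 0;0 0 0.5 0 0 0;0 0 0.5 0 0 0;0 0 0.5 0 0 0;0 0 0 0 0 0;0 0 0 0 0 0;0 0 0 0 0 0;0 0 0 0 0 0';python3 - <<'E'
from h import *
print(lift(555,-409,-31.7,116,47)); print(ctrl.sense()['wrist_torque'],ctrl.sense()['force'])
pink('side',58); pink('top',58)
E
```

```text
time_s: 30.77
eef_pos: [455.8, -348.3, 100.4]
ee_rot: [0.0, 0.271, 0.962, -0.0]
force: [-0.1, 1.2, -3.5]
grip_width: 0.188
grip_force: 107.6
time_s: 31.6
eef_pos: [455.8, -348.4, 95.2]
ee_rot: [0.0, 0.271, 0.962, -0.0]
force: [-0.1, 0.1, -2.6]
grip_width: 0.19
grip_force: 107.6
time_s: 32.43
eef_pos: [455.8, -348.3, 92.2]
ee_rot: [0.0, 0.271, 0.962, -0.0]
force: [-0.8, -0.5, -1.9]
grip_width: 0.196
grip_force: 107.6
(array([-0.3,  0.5,  3.7]), array([-0.  ,  0.01,  0.03]))
[0.03491348 0.10232917 0.04287072] [-0.75233976 -0.54043482 -1.85334078]
side [155 155   6   3  17] [157.4 156.1] [364. 624.  58.]
side [152 161   6   3  16] [154.5 161.9] [341. 602.  58.]
side [149 167   6   3  17] [151.6 167.9] [318. 580.  58.]
side [164 197   4   3   9] [165.3 198. ] [283. 424.  58.]
side [155 201   4   3   9] [156.3 202. ] [252. 426.  58.]
side [146 204   3   4   9] [147.1 205.7] [222. 430.  58.]
side [441 332   8   9  44] [444.3 336.1] [ 579. -431.   58.]
side [429 334   7   9  44] [432.2 337.8] [ 551. -414.   58.]
side [417 336   7   8  42] [420.  339.5] [ 525. -397.   58.]
top [206 182   7   6  25] [209.  184.2] [600. 374.  58.]
top [212 190   7   6  24] [214.8 192.3] [573. 355.  58.]
top [218 198   7   6  25] [220.6 200.5] [545. 335.  58.]
top [120 250   7   7  32] [122.8 253.2] [380. 651.  58.]
top [126 258   7   6  32] [128.7 260.4] [357. 631.  58.]
top [132 265   7   7  31] [134.6 267.8] [333. 610.  58.]
top [181 278   6   3  16] [183.5 279. ] [297. 450.  58.]
top [180 287   5   4  17] [181.8 288.8] [267. 455.  58.]
top [178 297   6   4  17] [180.4 298.8] [237. 459.  58.]
```

```bash
python3 -m inch '0 0 0.5 0 0 0;0 0 0.5 0 0 0;0 0 0.5 0 0 0;0 0 0 0 0 0;1 0 0 0 0 0;2 0 0 0 0 0;3 0 0 0 0 0;4 0 0 0 0 0;5 0 0 0 0 0;6 0 0 0 0 0';python3 - <<'E'
from h import *
pink('side',58)
E
python3 -m inch '8 0 0 0 0 0;8 0 0 0 0 0;8 0 0 0 0 0;8 0 0 0 0 0;8 0 0 0 0 0;8 0 0 0 0 0;8 0 0 0 0 0;8 0 0 0 0 0;8 0 0 0 0 0;8 0 0 0 0 0'; python3 -m inch '8 0 0 0 0 0;6 0 0 0 0 0;0 0 -8 0 0 0;0 0 -14 0 0 0;0 0 -18 0 0 0;0 0 -18 0 0 0;0 0 -18 0 0 0;0 0 -18 0 0 0;0 0 -14 0 0 0;0 0 -8 0 0 0'
python3 - <<'E'
from h import *
pink('side',58);pink('top',58)
trays(z=58,centre=[(555,-409)],views=('top','side'),thr=215)
trays(centre=[(554,353)],views=('top',))
print(ctrl.sense()['joints'])
E
```

```text
time_s: 33.37
eef_pos: [437.4, -337.0, 90.6]
ee_rot: [0.0, 0.271, 0.962, -0.0]
force: [-0.4, 0.8, -0.6]
grip_width: 0.19
grip_force: 107.6
side [155 155   6   3  17] [157.4 156.1] [364. 624.  58.]
side [152 161   6   3  16] [154.5 161.9] [341. 602.  58.]
side [149 167   6   3  17] [151.6 167.9] [318. 580.  58.]
side [164 197   4   3   8] [165.5 198.1] [283. 423.  58.]
side [155 201   3   3   8] [156.1 201.9] [252. 427.  58.]
side [146 204   3   4   9] [147.1 205.7] [222. 430.  58.]
side [441 332   8   9  44] [444.3 336.1] [ 579. -431.   58.]
side [429 334   7   9  43] [432.1 337.9] [ 551. -414.   58.]
side [417 336   7   8  42] [420.  339.5] [ 525. -397.   58.]
time_s: 34.25
eef_pos: [369.0, -295.1, 90.6]
ee_rot: [0.0, 0.271, 0.962, -0.0]
force: [-0.7, 0.2, -1.2]
grip_width: 0.191
grip_force: 107.6
time_s: 35.08
eef_pos: [358.2, -288.7, 208.9]
ee_rot: [0.001, 0.271, 0.962, -0.001]
force: [0.2, -0.7, -1.7]
grip_width: 0.19
grip_force: 107.6
side [155 201   3   3   8] [156.1 201.9] [252. 427.  58.]
side [146 204   3   4   9] [147.1 205.7] [222. 430.  58.]
side [441 332   8   9  44] [44
[... 350 characters left out ...]
8] [453.8 192.9] [ 553. -417.   58.]
top [218 198   7   6  25] [220.6 200.5] [545. 335.  58.]
top [120 251   7   6  31] [122.8 253.4] [380. 651.  58.]
top [126 258   7   6  32] [128.7 260.4] [357. 631.  58.]
top [132 265   7   7  30] [134.7 267.9] [333. 610.  58.]
top [181 278   6   3  15] [183.3 278.9] [298. 451.  58.]
top [180 287   5   4  16] [181.9 288.7] [267. 455.  58.]
top [178 298   6   3  15] [180.6 298.8] [236. 458.  58.]
top [433 173  37  36] [ 559.  -408.5] [ 92.3 103.3] 61.4
side [430 335   6   7] [ 551.3 -414.2] [17. 11.] 63.4
top [192 174  42  42] [554.5 352.8] [105.8  89.4] 34.9
[-9.34034418e-01  1.91117664e-01  1.72467931e+00 -1.05888980e-04
  1.22675266e+00 -1.95491006e+00]
```

Tray one is down at about (558,-408), aligned with the block and unmoved by the retract. Back for the second tray.

```bash
python3 -m inch '13.2 21.4 0 0 0 0;13.2 21.4 0 0 0 0;13.2 21.4 0 0 0 0;13.2 21.4 0 0 0 0;13.2 21.4 0 0 0 0;13.2 21.4 0 0 0 0;13.2 21.4 0 0 0 0;13.2 21.4 0 0 0 0;13.2 21.4 0 0 0 0;13.2 21.4 0 0 0 0' >/dev/null; python3 -m inch '13.2 21.4 0 0 0 0;13.2 21.4 0 0 0 0;13.2 21.4 0 0 0 0;13.2 21.4 0 0 0 0;13.2 21.4 0 0 0 0;13.2 21.4 0 0 0 0;13.2 21.4 0 0 0 0;13.2 21.4 0 0 0 0;13.2 21.4 0 0 0 0;13.2 21.4 0 0 0 0' ; python3 -m inch '0 0 0 0 0 -1.1;0 0 0 0 0 -1.1;0 0 0 0 0 -1.1;0 0 0 0 0 -1.1;0 0 0 0 0 -1.1;0 0 0 0 0 -1.1;0 0 0 0 0 -1.1;0 0 0 0 0 -1.1;0 0 0 0 0 -1.1;0 0 0 0 0 -1.1'; python3 - <<'E'
from h import *
trays(centre=[(554,353)],views=('top',))
c=cap('top'); im=c['image']
print(lift(554.5,352.8,35,240,97.5),ctrl.sense()['joints'].round(2))
E
```

```text
time_s: 37.0
eef_pos: [355.7, 216.0, 205.5]
ee_rot: [-0.0, 0.271, 0.962, -0.001]
force: [0.3, -1.0, -2.2]
grip_width: 0.192
grip_force: 107.9
time_s: 37.83
eef_pos: [355.9, 214.6, 205.5]
ee_rot: [-0.001, -0.299, 0.954, -0.0]
force: [0.5, -0.4, -1.1]
grip_width: 0.186
grip_force: 108.0
top [192 174  42  42] [553.6 352.7] [107.6  90.7] 35.3
(array([-2. , -0.7, 66.5]), array([-0.  , -0.02, -0.07])) [ 0.26  0.09  1.84 -0.    1.21 -1.91]
```

```bash
python3 -m inch '-1 -0.3 8 0 0 -0.07;-1 -0.3 10 0 0 0;0 0 10 0 0 0;0 0 10 0 0 0;0 0 10 0 0 0;0 0 8 0 0 0;0 0 6 0 0 0;0 0 3 0 0 0;0 0 1.5 0 0 0;0 0 0 0 0 0'; python3 -m inch '-3 0 0 0 0 0;-5 0 0 0 0 0;-5 0 0 0 0 0;-5 0 0 0 0 0;-5 0 0 0 0 0;-5 0 0 0 0 0;-5 0 0 0 0 0;-5 0 0 0 0 0;-4 0 0 0 0 0;-3 0 0 0 0 0'
python3 - <<'E'
from h import *
print(lift(554.2,352.8,35.1,116,97.5))
s=cap('side'); p=pose()[0]; t=np.radians(yaw()-90); X=np.array([np.cos(t),np.sin(t),0]);Y=np.array([-X[1],X[0],0]); g=p+[0,0,19]
print(proj(s,[g+163*X+29*Y-[0,0,58],g+163*X-29*Y-[0,0,58]]).round(1).tolist())
c=cap('top')
a=cv2.resize(c['image'][150:250,160:280],None,fx=5,fy=5,interpolation=cv2.INTER_CUBIC)[:,:400*2]
b=cv2.resize(s['image'][125:225,200:300],None,fx=2,fy=2)
o=np.zeros((500,800,3),np.uint8);o[:,:600]=a;o[:200,600:]=b
cv2.imwrite('pics/f.png',o[:,:,::-1])
E
```

```text
time_s: 38.77
eef_pos: [358.3, 215.3, 139.7]
ee_rot: [-0.0, -0.3, 0.954, -0.0]
force: [0.1, -0.1, -1.3]
grip_width: 0.191
grip_force: 108.1
time_s: 39.6
eef_pos: [395.6, 241.4, 139.8]
ee_rot: [0.0, -0.3, 0.954, -0.0]
force: [-0.7, 0.3, -1.8]
grip_width: 0.189
grip_force: 108.1
(array([-77.8,   0.2,   0.8]), array([-0.01, -0.  , -0.03]))
[[235.2, 168.3], [252.1, 171.6]]
```

View pics/f.png

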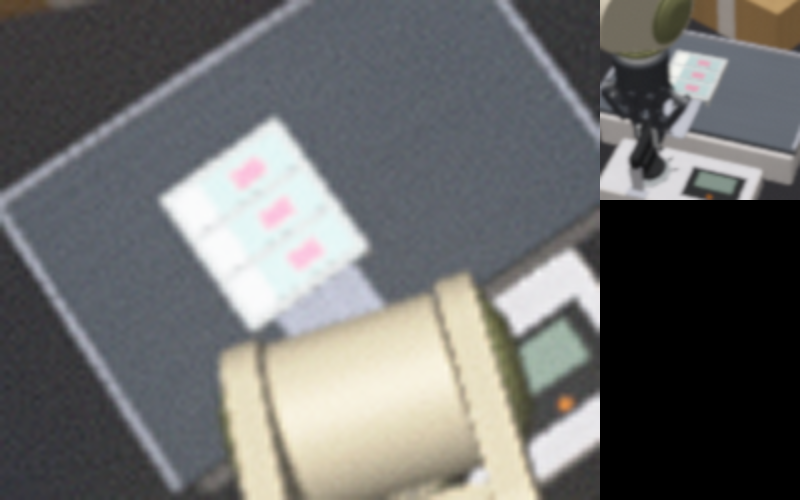

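The blade is centred under the tray's front edge: edge midpoint (310,288), blade midpoint (313,293). I continue the insertion.

```bash
python3 -m inch '-4 0 0.5 0 0 0;-5 0 0 0 0 0;-5 0 0 0 0 0;-5 0 0 0 0 0;-5 0 0 0 0 0;-5 0 0 0 0 0;-5 0 0 0 0 0;-5 0 0 0 0 0;-5 0 0 0 0 0;-5 0 0 0 0 0'; python3 -m inch '-5 0 0 0 0 0;-5 0 0 0 0 0;-5 0 0 0 0 0;-5 0 0 0 0 0;-4 0 0 0 0 0;-3 0 0 0 0 0;-1.5 0 0 0 0 0;0 0 0 0 0 0;0 0 0 0 0 0;0 0 0 0 0 0'
python3 - <<'E'
from h import *
print(lift(554.2,352.8,35.1,116,97.5)); pink('top',108); pink('side',108)
E
```

```text
time_s: 40.53
eef_pos: [435.8, 269.4, 139.3]
ee_rot: [0.0, -0.3, 0.954, -0.0]
force: [0.6, -0.1, -1.8]
grip_width: 0.189
grip_force: 108.1
time_s: 41.37
eef_pos: [458.6, 285.3, 139.3]
ee_rot: [-0.0, -0.3, 0.954, -0.0]
force: [-0.1, -0.1, -1.8]
grip_width: 0.19
grip_force: 108.1
(array([-1. ,  0.2,  0.3]), array([-0.01, -0.  , -0.03]))
top [206 182   7   6  25] [209.  184.2] [587. 364. 108.]
top [455 182   7   6  26] [457.7 184.8] [ 567. -411.  108.]
top [451 190   7   6  28] [453.8 192.9] [ 542. -395.  108.]
top [446 199   8   6  30] [449.7 201.4] [ 515. -379.  108.]
top [120 250   7   7  32] [122.8 253.2] [375. 630. 108.]
top [126 258   7   6  32] [128.7 260.4] [353. 610. 108.]
top [132 265   7   7  30] [134.7 267.9] [330. 590. 108.]
top [181 278   6   3  17] [183.4 279.1] [296. 437. 108.]
top [180 287   5   4  17] [181.8 288.8] [267. 441. 108.]
top [178 297   6   4  17] [180.6 298.8] [238. 445. 108.]
side [155 155   6   3  17] [157.4 156.1] [342. 565. 108.]
side [152 161   6   3  16] [154.5 161.9] [321. 544. 108.]
side [149 167   6   3  16] [151.5 167.9] [299. 524. 108.]
side [246 168   3   3   8] [247.1 169.1] [536. 324. 108.]
side [164 197   4   3   8] [165.5 198.1] [266. 374. 108.]
side [155 201   3   3   8] [156.1 201.9] [236. 378. 108.]
side [146 204   3   4   9] [147.1 205.7] [208. 381. 108.]
side [441 332   8   9  44] [444.3 336.1] [ 546. -436.  108.]
side [429 334   7   9  44] [432.2 337.8] [ 521. -420.  108.]
side [417 336   7   8  42] [420.  339.5] [ 495. -404.  108.]
```

```bash
python3 -m inch '0 0 -1 0 0 0;0 0 -1 0 0 0;0 0 -1 0 0 0;0 0 -1 0 0 0;0 0 -1 0 0 0;0 0 -1 0 0 0;0 0 -1 0 0 0;0 0 -1.5 0 0 0;0 0 -1.5 0 0 0;0 0 -1.5 0 0 0'; python3 -m inch '0 0 -1.5 0 0 0;0 0 -2 0 0 0;0 0 -2 0 0 0;0 0 -3 0 0 0;0 0 -4 0 0 0;0 0 -6 0 0 0;0 0 -8 0 0 0;0 0 -8 0 0 0;0 0 -8 0 0 0;0 0 -8 0 0 0'; python3 -m inch '0 0 -8 0 0 0;0 0 -8 0 0 0;0 0 -6 0 0 0;0 0 -4 0 0 0;0 0 -2 0 0 0;0 0 0 0 0 0;0 0 0 0 0 0;0 0 0 0 0 0;0 0 0 0 0 0;0 0 0 0 0 0'
python3 - <<'E'
from h import *
pink('side',195); pink('top',195);print(ctrl.sense()['wrist_torque'],ctrl.sense()['force'],pose()[0])
s=cap('side'); p=pose()[0]; t=np.radians(yaw()-90); X=np.array([np.cos(t),np.sin(t),0]);Y=np.array([-X[1],X[0],0]); g=p+[0,0,19]
for n in('side','top'): print(proj(cap(n),[g+d*X+e*Y+[0,0,-44.5] for d,e in((64,44),(168,44),(168,-44),(64,-44))]).round(0).tolist())
E
```

```text
time_s: 42.3
eef_pos: [458.6, 285.4, 150.9]
ee_rot: [-0.0, -0.3, 0.954, -0.0]
force: [0.2, -1.3, -3.7]
grip_width: 0.19
grip_force: 108.0
time_s: 43.13
eef_pos: [458.8, 285.5, 202.4]
ee_rot: [0.0, -0.3, 0.954, -0.0]
force: [0.8, -0.5, -3.3]
grip_width: 0.194
grip_force: 108.0
time_s: 43.97
eef_pos: [458.7, 285.5, 229.0]
ee_rot: [-0.0, -0.3, 0.954, -0.0]
force: [-0.6, -0.0, -3.2]
grip_width: 0.19
grip_force: 108.0
side [250 135   4   3   9] [251.7 136.2] [586. 361. 195.]
side [247 141   4   3  11] [248.4 142.1] [560. 343. 195.]
side [241 147   7   3  18] [244.1 148.2] [532. 327. 195.]
side [155 155   6   3  17] [157.4 156.1] [305. 462. 195.]
side [152 161   6   3  16] [154.5 161.9] [286. 443. 195.]
side [149 167   6   3  17] [151.6 167.9] [266. 424. 195.]
side [164 197   4   3   8] [165.5 198.1] [236. 289. 195.]
side [155 201   3   3   8] [156.1 201.9] [209. 293. 195.]
side [146 204   3   4   9] [147.1 205.7] [184. 296. 195.]
side [441 332   8   9  44] [444.3 336.1] [ 490. -445.  195.]
side [429 334   7   9  44] [432.2 337.8] [ 467. -430.  195.]
side [417 336   7   8  42] [420.  339.5
[... 159 characters left out ...]
  28] [453.8 192.9] [ 522. -359.  195.]
top [446 199   8   6  29] [449.6 201.4] [ 497. -343.  195.]
top [120 251   7   6  31] [122.8 253.4] [367. 593. 195.]
top [126 258   7   6  32] [128.7 260.4] [347. 574. 195.]
top [132 265   7   7  31] [134.6 267.8] [326. 556. 195.]
top [181 278   6   3  15] [183.3 278.9] [294. 414. 195.]
top [180 287   5   4  16] [181.9 288.7] [267. 417. 195.]
top [178 297   6   4  17] [180.6 298.8] [240. 421. 195.]
[-0.19986792  0.19425136  0.02725319] [ 2.87202221e-03 -2.15697122e-02 -3.47610998e+00] [458.67113584 285.47722288 229.18509815]
[[226.0, 147.0], [237.0, 127.0], [263.0, 132.0], [253.0, 152.0]]
[[204.0, 210.0], [184.0, 181.0], [209.0, 164.0], [229.0, 192.0]]
```

The tray rides on the blade at the predicted place. I carry it to mid-bench, rotate, then re-measure.

```bash
python3 -m inch '2 -3.8 0 0 0 0;4 -7.6 0 0 0 0;6.9 -12.7 0 0 0 0;6.9 -12.7 0 0 0 0;6.9 -12.7 0 0 0 0;6.9 -12.7 0 0 0 0;6.9 -12.7 0 0 0 0;6.9 -12.7 0 0 0 0;6.9 -12.7 0 0 0 0;6.9 -12.7 0 0 0 0' >/dev/null; python3 -m inch '6.9 -12.7 0 0 0 0;6.9 -12.7 0 0 0 0;6.9 -12.7 0 0 0 0;6.9 -12.7 0 0 0 0;6.9 -12.7 0 0 0 0;6.9 -12.7 0 0 0 0;6.9 -12.7 0 0 0 0;6.9 -12.7 0 0 0 0;4 -7.6 0 0 0 0;2 -3.8 0 0 0 0'; python3 -m inch '0 0 0 0 0 0.2;0 0 0 0 0 0.4;0 0 0 0 0 0.6;0 0 0 0 0 0.6;0 0 0 0 0 0.6;0 0 0 0 0 0.6;0 0 0 0 0 0.6;0 0 0 0 0 0.6;0 0 0 0 0 0.6;0 0 0 0 0 0.6' >/dev/null; python3 -m inch '0 0 0 0 0 0.6;0 0 0 0 0 0.6;0 0 0 0 0 0.6;0 0 0 0 0 0.6;0 0 0 0 0 0.6;0 0 0 0 0 0.6;0 0 0 0 0 0.6;0 0 0 0 0 0.6;0 0 0 0 0 0.6;0 0 0 0 0 0.3'
python3 - <<'E'
from h import *
print(lift(618,-310,-31.7,116,187),ctrl.sense()['force'],ctrl.sense()['joints'].round(2))
E
```

```text
time_s: 45.88
eef_pos: [487.7, 28.7, 229.5]
ee_rot: [0.0, -0.299, 0.954, -0.0]
force: [0.5, 0.3, -4.1]
grip_width: 0.193
grip_force: 107.9
time_s: 47.55
eef_pos: [487.5, 30.9, 229.5]
ee_rot: [0.0, 0.275, 0.962, 0.0]
force: [-0.1, -0.1, -2.9]
grip_width: 0.193
grip_force: 107.8
(array([-174.8, -220.9,    1. ]), array([ 0.  ,  0.  , -0.03])) [-0.05589486 -0.09206495 -2.87493085] [-0.18  0.23  1.61  0.    1.3  -1.19]
```

```bash
python3 -m inch '-3 -3.7 0 0 0 0;-6 -7.5 0 0 0 0;-9.8 -12.4 0 0 0 0;-9.8 -12.4 0 0 0 0;-9.8 -12.4 0 0 0 0;-9.8 -12.4 0 0 0 0;-9.8 -12.4 0 0 0 0;-9.8 -12.4 0 0 0 0;-9.8 -12.4 0 0 0 0;-9.8 -12.4 0 0 0 0' >/dev/null; python3 -m inch '-9.8 -12.4 0 0 0 0;-9.8 -12.4 0 0 0 0;-9.8 -12.4 0 0 0 0;-9.8 -12.4 0 0 0 0;-9.8 -12.4 0 0 0 0;-9.8 -12.4 0 0 0 0;-9.8 -12.4 0 0 0 0;-9.8 -12.4 0 0 0 0;-6 -7.5 0 0 0 0;-3 -3.7 0 0 0 0';  python3 -m inch '0 0 0 0 0 0;0 0 4 0 0 0;0 0 8 0 0 0;0 0 8 0 0 0;0 0 10 0 0 0;0 0 10 0 0 0;0 0 10 0 0 0;0 0 10 0 0 0;0 0 6 0 0 0;0 0 4 0 0 0'
python3 - <<'E'
from h import *
print(lift(618,-310,-31.7,116,55.5),ctrl.sense()['force'],ctrl.sense()['wrist_torque'])
pink('side',128);pink('top',58)
s=cap('side'); p=pose()[0]; t=np.radians(yaw()-90); X=np.array([np.cos(t),np.sin(t),0]);Y=np.array([-X[1],X[0],0]); g=p+[0,0,19]
print(proj(s,[g+d*X+e*Y+[0,0,-44.5] for d,e in((64,44),(168,44),(168,-44),(64,-44))]).round(0).tolist())
E
```

```text
time_s: 49.22
eef_pos: [520.5, -251.2, 229.3]
ee_rot: [0.0, 0.273, 0.962, -0.0]
force: [-0.0, 1.2, -3.1]
grip_width: 0.188
grip_force: 107.9
time_s: 50.05
eef_pos: [520.2, -249.4, 158.4]
ee_rot: [-0.0, 0.273, 0.962, 0.0]
force: [-0.4, 0.1, -4.1]
grip_width: 0.192
grip_force: 107.9
(array([ 1. , -0.1, 61.4]), array([-0.  , -0.01,  0.  ])) [-0.37610526  0.1159947  -4.11968093] [ 0.10343428  0.25256677 -0.03409282]
side [155 155   6   3  17] [157.4 156.1] [334. 541. 128.]
side [152 161   6   3  16] [154.5 161.9] [313. 521. 128.]
side [149 167   6   3  17] [151.6 167.9] [291. 501. 128.]
side [432 279   7   7  36] [434.8 282.1] [ 638. -333.  128.]
side [420 281   7   7  34] [423.  283.9] [ 610. -317.  128.]
side [408 282   7   7  37] [411.1 285. ] [ 584. -300.  128.]
side [441 332   8   9  44] [444.3 336.1] [ 533. -438.  128.]
side [429 334   7   9  44] [432.2 337.8] [ 508. -422.  128.]
side [417 336   7   8  42] [420.  339.5] [ 483. -407.  128.]
top [120 251   7   6  31] [122.8 253.4] [380. 651.  58.]
top [126 258   7   6  32] [128.7 260.4] [357. 631.  58.]
top [132 265   7   7  31] [134.6 267.8] [333. 610.  58.]
top [181 278   6   3  16] [183.5 279. ] [297. 450.  58.]
top [180 287   5   4  16] [181.9 288.7] [267. 455.  58.]
top [178 297   6   4  16] [180.5 298.7] [237. 459.  58.]
[[399.0, 267.0], [436.0, 262.0], [450.0, 291.0], [410.0, 296.0]]
```

```bash
python3 -m inch '0 0 2 0 0 0;0 0 5 0 0 0;0 0 8 0 0 0;0 0 10 0 0 0;0 0 10 0 0 0;0 0 9 0 0 0;0 0 7 0 0 0;0 0 5 0 0 0;0 0 3 0 0 0;0 0 1.5 0 0 0'; python3 -m inch '0 0 1 0 0 0;0 0 0.6 0 0 0;0 0 0.5 0 0 0;0 0 0.5 0 0 0;0 0 0.5 0 0 0;0 0 0.5 0 0 0;0 0 0.5 0 0 0;0 0 0.5 0 0 0;0 0 0.5 0 0 0;0 0 0.5 0 0 0';  python3 -m inch '0 0 0.5 0 0 0;0 0 0.5 0 0 0;0 0 0.5 0 0 0;0 0 0.5 0 0 0;0 0 0 0 0 0;0 0 0 0 0 0;0 0 0 0 0 0;0 0 0 0 0 0;0 0 0 0 0 0;0 0 0 0 0 0';python3 - <<'E'
from h import *
print(lift(618,-310,-31.7,116,49.2)); print(ctrl.sense()['wrist_torque'],ctrl.sense()['force'])
pink('side',58)
E
```

```text
time_s: 51.03
eef_pos: [520.5, -249.6, 98.7]
ee_rot: [0.0, 0.273, 0.962, -0.0]
force: [-0.4, -0.2, -3.4]
grip_width: 0.192
grip_force: 107.9
time_s: 51.87
eef_pos: [520.7, -249.8, 93.7]
ee_rot: [0.0, 0.273, 0.962, -0.0]
force: [0.3, -0.6, -1.1]
grip_width: 0.19
grip_force: 107.9
time_s: 52.7
eef_pos: [520.5, -249.7, 91.5]
ee_rot: [0.0, 0.273, 0.962, -0.0]
force: [-0.5, -0.7, -2.3]
grip_width: 0.191
grip_force: 107.9
(array([ 1.4, -0.1,  0.8]), array([-0.,  0.,  0.]))
[ 0.03249685  0.05552538 -0.03038401] [-0.5081824  -0.73238938 -2.25380551]
side [155 155   6   3  17] [157.4 156.1] [364. 624.  58.]
side [152 161   6   3  16] [154.5 161.9] [341. 602.  58.]
side [149 167   6   3  17] [151.6 167.9] [318. 580.  58.]
side [426 292   6   7  30] [428.4 295.3] [ 644. -332.   58.]
side [403 295   6   8  35] [405.5 298.3] [ 589. -299.   58.]
side [414 294   7   7  35] [417.  296.9] [ 616. -316.   58.]
side [441 332   8   9  44] [444.3 336.1] [ 579. -431.   58.]
side [429 334   7   9  44] [432.2 337.8] [ 551. -414.   58.]
side [417 336   7   8  42] [420.  339.5] [ 525. -397.   58.]
```

Released. I retract with a mid-way check, then lift clear.

```bash
python3 -m inch '0 0 0.5 0 0 0;0 0 0 0 0 0;1 0 0 0 0 0;2 0 0 0 0 0;3 0 0 0 0 0;4 0 0 0 0 0;5 0 0 0 0 0;6 0 0 0 0 0;8 0 0 0 0 0;8 0 0 0 0 0'
python3 -m inch '8 0 0 0 0 0;8 0 0 0 0 0;8 0 0 0 0 0;8 0 0 0 0 0;8 0 0 0 0 0;8 0 0 0 0 0;8 0 0 0 0 0;8 0 0 0 0 0;8 0 0 0 0 0;8 0 0 0 0 0'; python3 -m inch '8 0 0 0 0 0;6 0 0 0 0 0;0 0 -8 0 0 0;0 0 -14 0 0 0;0 0 -18 0 0 0;0 0 -18 0 0 0;0 0 -18 0 0 0;0 0 -18 0 0 0;0 0 -14 0 0 0;0 0 -6 0 0 0'
python3 - <<'E'
from h import *
pink('side',58)
c=cap('top')
print(delta([455,14,170],down(87)),ctrl.sense()['joints'].round(2), pose()[0])
im=c['image']; hsv=cv2.cvtColor(im,cv2.COLOR_RGB2HSV)
V=hsv[:,:,2]; m=np.zeros(V.shape,np.uint8); m[165:270,295:355]=((V[165:270,295:355]>105)).astype(np.uint8)
cs,_=cv2.findContours(m,cv2.RETR_EXTERNAL,cv2.CHAIN_APPROX_NONE)
k=max(cs,key=cv2.contourArea); r=cv2.minAreaRect(ray(c,k.reshape(-1,2),6)[:,:2].astype(np.float32)); print('tile',r)
E
```

```text
time_s: 53.58
eef_pos: [488.3, -229.8, 91.0]
ee_rot: [0.0, 0.273, 0.962, -0.0]
force: [0.4, 0.5, -2.3]
grip_width: 0.193
grip_force: 107.9
time_s: 54.42
eef_pos: [420.3, -187.8, 91.0]
ee_rot: [0.0, 0.273, 0.962, -0.0]
force: [-0.3, -0.9, -0.9]
grip_width: 0.192
grip_force: 107.9
time_s: 55.25
eef_pos: [409.7, -181.3, 207.4]
ee_rot: [0.002, 0.273, 0.962, -0.001]
force: [0.4, -0.1, -1.0]
grip_width: 0.192
grip_force: 107.9
side [426 292   6   7  30] [428.4 295.3] [ 644. -332.   58.]
side [403 295   6   8  35] [405.5 298.3] [ 589. -299.   58.]
side [414 294   7   7  35] [417.  296.9] [ 616. -316.   58.]
side [441 332   8   9  44] [444.3 336.1] [ 579. -431.   58.]
side [429 334   7   9  44] [432.2 337.8] [ 551. -414.   58.]
side [417 336   7   8  42] [420.  339.5] [ 525. -397.   58.]
(array([ 63.8, 190. ,  35.6]), array([-0.01,  0.02, -4.78])) [-0.68  0.16  1.76 -0.    1.22 -1.7 ] [ 409.38857471 -181.09222976  205.92903334]
tile ((495.98095703125, 10.915042877197266), (88.84432983398438, 267.7345275878906), 88.2792739868164)
```

The trays are standing on the block, unmoved. The tile centre is (496,11), yaw -1.7°. Bringing the lifter there.

```bash
python3 - <<'E'
from h import *
print(delta([451.5,12.2,180],down(88.3)))
E
python3 -m inch '6.6 18.6 2.6 0 0 0;6.6 18.6 2.6 0 0 0;6.6 18.6 2.6 0 0 0;6.6 18.6 2.6 0 0 0;6.6 18.6 2.6 0 0 0;6.6 18.6 2.6 0 0 0;6.6 18.6 2.6 0 0 0;6.6 18.6 2.6 0 0 0;6.6 18.6 2.6 0 0 0;6.6 18.6 2.6 0 0 0'; python3 -m inch '0 0 0 0 0 -0.8;0 0 0 0 0 -0.8;0 0 0 0 0 -0.8;0 0 0 0 0 -0.8;0 0 0 0 0 -0.8;0 0 0 0 0 -0.8;0 0 0 0 0 -0.2;0 0 0 0 0 0;0 0 0 0 0 0;0 0 0 0 0 0'
python3 - <<'E'
from h import *
print(delta([451.5,12.2,49.5],down(88.3)))
E
```

```text
(array([ 65.8, 186.6,  25.6]), array([-0.01,  0.02, -5.  ]))
time_s: 56.18
eef_pos: [450.2, 13.2, 177.8]
ee_rot: [-0.001, 0.273, 0.962, -0.0]
force: [-1.3, -0.6, -2.2]
grip_width: 0.195
grip_force: 108.1
time_s: 57.02
eef_pos: [450.5, 12.1, 178.6]
ee_rot: [-0.0, 0.016, 1.0, -0.0]
force: [0.3, -0.1, -1.6]
grip_width: 0.191
grip_force: 108.2
(array([ -1. ,   0.2, 129.1]), array([-0.  , -0.  , -0.01]))
```

```bash
python3 -m inch '-1 0 10 0 0 0;0 0 15 0 0 0;0 0 18 0 0 0;0 0 18 0 0 0;0 0 18 0 0 0;0 0 16 0 0 0;0 0 13 0 0 0;0 0 10 0 0 0;0 0 6 0 0 0;0 0 3 0 0 0'; python3 -m inch '0 0 1 0 0 0;0 0 0.5 0 0 0;0 0 0.5 0 0 0;0 0 0.5 0 0 0;0 0 0 0 0 0;0 0 0 0 0 0;0 0 0 0 0 0;0 0 0 0 0 0;0 0 0 0 0 0;0 0 0 0 0 0'
```

```text
time_s: 57.85
eef_pos: [451.3, 12.1, 51.2]
ee_rot: [-0.0, 0.015, 1.0, -0.0]
force: [-0.4, -0.2, -1.9]
grip_width: 0.193
grip_force: 108.2
time_s: 58.68
eef_pos: [451.6, 12.0, 49.4]
ee_rot: [0.0, 0.015, 1.0, -0.0]
force: [-0.3, -0.4, -2.0]
grip_width: 0.192
grip_force: 108.2
```

```bash
for i in 1 2; do python3 -m inch '0 0 0.5 0 0 0;0 0 0 0 0 0;0 0 0 0 0 0;0 0 0 0 0 0;0 0 0 0 0 0;0 0 0 0 0 0;0 0 0 0 0 0;0 0 0 0 0 0;0 0 0 0 0 0;0 0 0 0 0 0' | grep -E 'eef_pos|force: \['; done
```

```text
eef_pos: [451.6, 12.1, 48.9]
force: [-0.3, -0.5, -2.3]
eef_pos: [451.6, 12.0, 48.5]
force: [-1.8, -1.0, 4.9]
```

Contact. I open, then rise.

```bash
python3 -m inch '0 0 0 0 0 0;0 0 0 0 0 0;0 0 0 0 0 0;0 0 0 0 0 0;0 0 0 0 0 0;0 0 0 0 0 0;0 0 0 0 0 0;0 0 0 0 0 0;0 0 0 0 0 0;0 0 0 0 0 0' 1; python3 -m inch '0 0 -4 0 0 0;0 0 -8 0 0 0;0 0 -15 0 0 0;0 0 -20 0 0 0;0 0 -20 0 0 0;0 0 -20 0 0 0;0 0 -20 0 0 0;0 0 -20 0 0 0;0 0 -20 0 0 0;0 0 0 0 0 0'; python3 -m inch '20 0 0 0 0 0;20 0 0 0 0 0;20 0 0 0 0 0;20 0 0 0 0 0;20 0 0 0 0 0;0 0 0 0 0 0;0 0 0 0 0 0;0 0 0 0 0 0;0 0 0 0 0 0;0 0 0 0 0 0'
python3 - <<'E'
from h import *
pink('side',58); pink('top',58)
c=cap('top','fin.png'); s=cap('side','fins.png'); w=cap('wrist','finw.png')
# lifter handle (black) within tile, seen from the wrist and blade (bright)
for nm,cc in (('top',c),('wrist',w)):
    im=cc['image']; P=proj(cc,[[361,-34,6],[361,56,6],[631,48,6],[631,-42,6]])
    m0=np.zeros(im.shape[:2],np.uint8); cv2.fillConvexPoly(m0,P.round().astype(int),1)
    V=im.max(2)
    for lab,m,z in(('handle',(V<60),72),('blade',(V>185),9)):
        mm=(m&(m0>0)).astype(np.uint8); n,l,st,ce=cv2.connectedComponentsWithStats(mm)
        if n<2: continue
        i=1+np.argmax(st[1:,4]); k=np.argwhere(l==i)[:,::-1]
        r=cv2.minAreaRect(ray(cc,k,z)[:,:2].astype(np.float32)); print(nm,lab,np.round(r[0],1),np.round(r[1],1),round(r[2],1))
trays(z=58,centre=[(558,-408),(618,-310)],views=('top',),thr=215)
print(ctrl.sense()['joints'].round(2))
E
```

```text
time_s: 61.18
eef_pos: [451.6, 12.0, 48.4]
ee_rot: [0.0, 0.015, 1.0, -0.0]
force: [0.2, -0.1, 0.3]
grip_width: 1.001
grip_force: 0.0
time_s: 62.02
eef_pos: [453.0, 11.9, 199.6]
ee_rot: [0.004, 0.015, 1.0, -0.001]
force: [1.3, -0.0, 1.1]
grip_width: 0.995
grip_force: 0.0
time_s: 62.85
eef_pos: [352.0, 15.0, 195.3]
ee_rot: [-0.0, 0.015, 1.0, -0.0]
force: [-0.1, 0.2, -0.3]
grip_width: 0.997
grip_force: 0.0
side [164 197   4   3   8] [165.5 198.1] [283. 423.  58.]
side [155 201   3   3   8] [156.1 201.9] [252. 427.  58.]
side [146 204   3   4   9] [147.1 205.7] [222. 430.  58.]
side [426 292   6   7  30] [428.4 295.3] [ 644. -332.   58.]
side [403 295   6   8  35] [405.5 298.3] [ 589. -299.   58.]
side [414 294   7   7  35] [417.  296.9] [ 616. -316.   58.]
side [441 332   8   9  44] [444.3 336.1] [ 579. -431.   58.]
side [429 334   7   9  44] [432.2 337.8] [ 551. -414.   58.]
side [417 336   7   8  42] [420.  339.5] [ 525. -397.   58.]
top [424 164   6   6  24] [426.5 166.3] [ 644. -335.   58.]
top [420 172   6   6  23] [422.4 174.4] [ 617. -318.   58.]
top [415 180   7   6  27] [417.9 
[... 176 characters left out ...]
9.6 201.4] [ 525. -399.   58.]
top [120 250   7   7  32] [122.8 253.2] [380. 651.  58.]
top [126 258   7   6  32] [128.7 260.4] [357. 631.  58.]
top [132 265   7   7  31] [134.6 267.8] [333. 610.  58.]
top [181 278   6   3  17] [183.4 279.1] [297. 451.  58.]
top [180 287   5   4  17] [181.8 288.8] [267. 455.  58.]
top [178 297   6   4  15] [180.7 298.7] [237. 458.  58.]
top handle [574.1 -33. ] [ 0.  78.3] 87.4
top blade [420.4   9. ] [ 90.6 124.7] 87.6
wrist handle [432.7  11.9] [ 16.4 104.6] 87.8
wrist blade [559.9   7.8] [ 59.  104.7] 88.2
top [433 172  37  40] [ 558.1 -408.5] [ 89.2 105.9] 58.7
top [401 154  38  39] [ 622.1 -309.9] [ 91.  106.6] 59.0
[-0.29 -0.04  2.01 -0.    1.17 -1.83]
```

Lifter: blade centre (560,8), handle centre (433,12), yaw about -2°, lying flat along the tile. Both trays stand side by side on the block.

```bash
python3 -c "
from rig import ctrl
print(ctrl.finish_job())"
```

```text
the job is handed in; nothing more can be done
None
```

The job is handed in: the hotplate dial is at off, both trays are flat and side by side on the cooling block, and the lifter lies flat along its tile; no verdict came back.

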